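# Clear the gym scrap, weigh it on the spring scale and put the bin back

### The arm

A 6-joint arm with a two-finger parallel gripper is mounted at the origin on the work surface. World frame = base frame: x ahead of the robot, y to its left, z up, the work surface at z = 0. Lengths are in m, angles in rad, forces in N, time in s.
With the tool pointing down it reaches from about 0.425 to 0.95 m from the base axis. Payload 3.5 kg.
Tool frame: the origin (TCP) lies between the finger pads; the fingertips stand 25 mm ahead of it and the grasp point (between the pads) lies 6 mm ahead of it (ctrl.finger_overhang is the distance from the TCP to the fingertips, in m); x points along the fingers, y is the direction in which the jaws open and shut, and the axes are right-handed (so a half turn about x gives the same grasp; the last joint's range is limited). The gripper opens to 85 mm and grips with 20 to 120 N. Pads are 22 mm wide; open, the fingers measure 114 mm over their backs; the gripper's body (76 mm by 85 mm) begins 54 mm behind the grasp point. The pads swing forward as they close: fully open they stand 13 mm farther back than shut.
Start: joints at [-1.357, 0.286, 1.577, -0, 1.279, -0.15], TCP at [0.24, -0.631, 0.256] pointing down, gripper open.
Joint ranges: [-2.77, 2.77], [-0.9, 2.22], [0.21, 2.48], [-1.53, 4.67], [0.24, 2.81], [-2.84, 2.84]. Speed limits (rad/s): [2.79, 2.79, 3.14, 3.14, 3.14, 3.14].

### API

Orientations are given as a unit quaternion [x, y, z, w].
In Python, from plant import ctrl gives the robot as it stands.
- The arm moves only by the tool play_rows, never from a script. Its argument "targets" is a list of rows, each an object with "delta_pos": the shift along the world's x, y, z normalised to -1 to 1, where 1 is 1000 mm, a list of three; "delta_rot": the turn, a rotation vector about the world's x, y, z normalised to -1 to 1, where 1 is pi rad, a list of three; "claw": the finger opening in mm, from 0 to 85.4. In form: [{"delta_pos": [tx, ty, tz], "delta_rot": [wx, wy, wz], "claw": claw}, ...]. A call has 1 to 20 rows; each row is the pose to reach, as a shift and turn from the pose measured when the call began, turning the shorter way round; what a row does not reach only later rows make up. A row lasts 1/12 s, in which the tool goes at most 41.7 mm and 7.16 degrees, less where a joint would pass 70% of its speed; a pose out of reach is approached as far as the arm can. A call with a number of a shift or a turn outside -1 to 1 is refused whole. A call with a gripper value outside its range is refused whole. The fingers move at their own pace and stop on an object; "newtons" is the grip in N (left out, the last holds). Time passes only in rows, so rows that repeat a pose let the fingers close. It gives the time, the measured TCP pose, the force and the opening at its end, in the units of the state.
- ctrl.get_state(): the state, without advancing time (a new reading comes with each control period).
- ctrl.read_camera(name): name is "side" or "top" or "wrist"; returns the picture (420x560x3 uint8, blue, green, red); there is no depth.
- ctrl.calibration(name): a dict with "fx", "fy", "cx", "cy" (pixels), "camera_from_world" (4x4, takes a point from world to camera coordinates). Camera axes: x right, y down, z forward; pixel columns grow to the right and rows downward; lengths in m; the calibration is good to about 2 mm. A picture is of the moment at which its call begins: read the wrist's pose just before it. calibration takes no time and is no camera call; for the wrist camera it gives the pose at the moment of the call.
- ctrl.sign_off(): hands the job in, once; it reports no verdict.
The state is a dict: "time": time; "qpos": joint angles; "dq": joint speeds; "joint_efforts": joint torques, N m; "eef_pos": TCP position; "tcp_rot": TCP orientation; "contact_force": force on the tool from outside, world axes, zero at the start; "wrist_torque": the same for the moment, N m; "opening": opening from 0.0 (shut) to 1.0 (fully open).
Only numpy, scipy, OpenCV 4.12 (cv2) and the standard library are available. Lean on these libraries where they do the work, as an engineer would, in place of code of your own. Each camera call takes 0.05 s, during which the arm holds its last target. There are 200 camera calls.

### The job

Clear all the scrap lying on the board (broken chalk ends, split-off rubber chunks and cork offcuts) into the grey carry bin. Then hang the full bin by its handle on both prongs of the spring scale, let go and leave it hanging untouched until the hook has stopped bobbing and has stayed still for a good two seconds, so that the weight can be read. Finally lift it off, stand it back in the blue tray with all the scrap still in it and let go; leave the grip trainer, the ring and the clip lying where they are.

Things in the scene. Friction and masses are not known exactly. Their poses are not given: they have to be found in the camera images.
- scrap0_mid (a point): scrap: a broken-off end of a white gym-chalk block, 66 x 46 x 36 mm (x, y, z), rigid; this point is its centre. At the start it lies flat on the board, its z axis up, x along its length. Some scraps may be absent.
- scrap1_mid (a point): scrap: a broken-off end of a white gym-chalk block, 66 x 46 x 36 mm (x, y, z), rigid; this point is its centre. At the start it lies flat on the board, its z axis up, x along its length. Some scraps may be absent.
- scrap2_mid (a point): scrap: a chunk of black rubber split off a bumper plate, 70 x 38 x 30 mm (x, y, z), rigid; this point is its centre. At the start it lies flat on the board, its z axis up, x along its length. Some scraps may be absent.
- scrap3_mid (a point): scrap: a chunk of black rubber split off a bumper plate, 70 x 38 x 30 mm (x, y, z), rigid; this point is its centre. At the start it lies flat on the board, its z axis up, x along its length. Some scraps may be absent.
- scrap4_mid (a point): scrap: an offcut of a cork yoga block, 64 x 50 x 40 mm (x, y, z), rigid; this point is its centre. At the start it lies flat on the board, its z axis up, x along its length. Some scraps may be absent.
- scrap5_mid (a point): scrap: an offcut of a cork yoga block, 64 x 50 x 40 mm (x, y, z), rigid; this point is its centre. At the start it lies flat on the board, its z axis up, x along its length. Some scraps may be absent.
- bin_grip (a point): middle of the handle bar of the carry bin. The rigid steel handle is an upright arch over the bin's middle: a level round bar 12 mm thick, 150 mm long along y, axis 150 mm above the bin's underside (65 mm above its rim), on a 10 mm upright at each end. This point is on the bar's axis, in a black grip 18 mm square and 50 mm long (along y). Axes as bin
- bin_floor (a point): centre of the inner floor of the carry bin, 4 mm above its underside, 146 mm below bin_grip; inside, the bin is 192 mm along x by 142 mm along y and 81 mm deep
- bin: grey plastic carry bin, open on top, 0.35 kg, 200 mm along x, 150 mm along y, walls 85 mm high and 4 mm thick; origin at the centre of its underside, z up
- tray: fixed shallow blue plastic tray in which the bin stands lengthwise: 270 mm along x, 220 mm along y, 20 mm high, walls 5 mm; origin at the centre of its underside, inner floor 5 mm above it, 260 x 210 mm (30 mm to spare on each side of the bin)
- scale: fixed spring scale: origin on the board straight below its hook, x pointing from hook to column. The column (70 mm wide, 312 mm tall; its round 94 mm dial reaches up to 347 mm) has its front face 142 mm from the origin along x (dial face 140 mm). The 12 mm thick foot plate begins 100 mm from the origin along x; the board under the hook is clear
- scale_hook (a point): resting place for a bar on the scale's double hook: top of its lowest part, midway between the two prongs; 255 mm above the board when empty, moves with the hook; axes as the scale. A handle bar is brought in along +x from the open side, above the prongs' tips and with the prongs between bar and bin rim, one prong on each side of the gripper, then lowered into the dips
- prong_tips (a point): midway between the tops of the two prongs' upturned tips, 30 mm along -x and 20 mm above scale_hook; axes as the scale. The prongs are round steel bars 10 mm thick, 45 mm either side of this point along y. From the column each runs level, its top 14 mm above scale_hook, then dips to the resting place (flat for 24 mm in x, underside 10 mm below scale_hook) and turns up to its tip
- hook (a joint): how far the hook has dipped, m: 0 empty, 0.070 at its stop; spring about 200 N/m, light damping (starts to move at about 0.5 N; the loaded bin dips it about 18 to 33 mm and bobs for about two seconds)
- trainer: bystander: steel hand-grip trainer, about 105 mm long, 22 mm high, lying among the scraps; origin under its middle
- ring: bystander: white hard-silicone finger-training ring, 72 mm across, 22 mm high, lying among the scraps; origin at its underside
- clip: bystander: red spring clip, 70 mm long, about 35 mm high, lying among the scraps; origin at its underside. (Fixed heavy gear up to 200 mm tall, not listed, stands along the board's far edge, over 0.76 m ahead of the robot base, and at the sides, over 0.5 m to left and right)

How it is judged:
By the outcome, as a careful person would: the job done as asked, in the order asked, and still so for the second after the job is handed in, with the robot touching nothing.
Of scrap0, scrap1, scrap2, scrap3, scrap4, scrap5 only 4 to 6 are there at a start; the rules pass over those that are not, and their reading is None.
At some moment in a run one of scrap0, scrap1, scrap2, scrap3, scrap4, scrap5 may be knocked a few centimetres aside while the robot is not near it.
It also fails if it takes over 210 s, if anything falls off the work surface, if the arm or the gripper's body presses on something with over 40 N, if the wrist force passes 120 N, or if a joint passes its speed limit or range.

## Working session

There is one attempt and no reset: what is moved stays moved. The work goes in short steps, Python scripts to look and compute and a tool call to move; the robot and the scene stay as the last step left them, time stands still between calls to the robot, and variables do not carry over. Pictures are saved under pics/ and viewed, about 12 in all and at most 16, crops included, and the job is handed in when it is done.

Besides the shell and the picture viewer there is one more tool, called after "Request:" as name(argument=value, ...), one argument or row to a line, values as JSON. play_rows: Moves the arm, as the interface text tells. Its arguments: {"type":"object","properties":{"targets":{"type":"array"},"newtons":{"type":"number"}},"required":["targets"]}

```bash
mkdir -p pics; ls; python3 - <<'E'
from plant import ctrl
import cv2, json
print(ctrl.get_state()); print(ctrl.finger_overhang)
for n in("top","side"):
    c=ctrl.calibration(n); print(n,{k:(v.tolist() if hasattr(v,'tolist') else v) for k,v in c.items()})
    cv2.imwrite(f"pics/{n}0.png",ctrl.read_camera(n))
E
```

```text
pics
{'time': 0.0, 'qpos': array([-1.35700407e+00,  2.87207645e-01,  1.57817935e+00,  7.11230461e-06,
        1.27857767e+00, -1.49986585e-01]), 'dq': array([-0.00092937, -0.00054816, -0.00056683, -0.00206625, -0.00017801,
        0.00071954]), 'joint_efforts': array([-5.77230621e-04, -4.05989885e+01, -2.92621064e+01, -1.39088625e-04,
        5.88852097e-03,  2.40097862e-06]), 'eef_pos': array([ 0.24008072, -0.63022593,  0.25491783]), 'tcp_rot': array([-0.69541742, -0.12874471,  0.6954661 , -0.12706815]), 'contact_force': array([-0.08973968,  0.17644991,  0.54054496]), 'wrist_torque': array([-0.02296498, -0.00950315,  0.00264783]), 'opening': 0.9977121575610293}
0.025
top {'fx': 421.0094111459014, 'fy': 421.0094111459014, 'cx': 284.8536766522539, 'cy': 210.0480923327172, 'camera_from_world': [[-0.06905101028568861, -0.9976121031994624, 0.0014316174316962881, 0.026811013191426543], [-0.9743825913771024, 0.06713512802749, -0.21464258712095152, 0.6018843835265315], [0.21403393095434295, -0.01621623059399251, -0.9766916147206106, 1.0232074926954637], [0.0, 0.0, 0.0, 1.0]]}
side {'fx': 444.44466805838783, 'fy': 444.44466805838783, 'cx': 283.938938856875, 'cy': 217.52415488452715, 'camera_from_world': [[-0.9800068262570093, -0.1989637983023146, -0.00016569483970250512, 0.5695041540969583], [-0.11515660275625121, 0.5678887350829364, -0.8150100253417388, 0.2217499666840805], [0.16225158652938643, -0.7986963074479678, -0.5794468320197103, 1.0027586445904364], [0.0, 0.0, 0.0, 1.0]]}
```

View pics/top0.png

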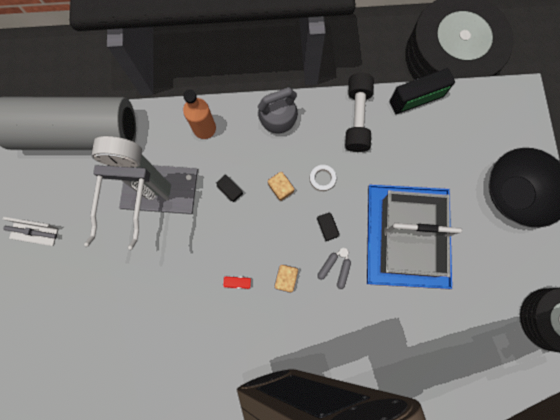

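View pics/side0.png

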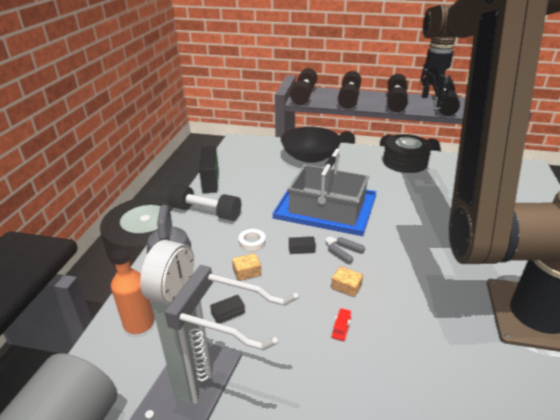

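The top view shows four scraps: rubber at (230,188) and (328,226), and cork at (281,186) and (287,278). No chalk is visible. Also in view are the ring (323,178), trainer (338,268), clip (238,282), tray and bin (410,236), and prong tips near (90,243) and (133,246). The side view agrees.

```bash
cat > h.py <<'E'
import numpy as np, cv2
from plant import ctrl
from scipy.spatial.transform import Rotation as R
def ray(n,uv):
    c=ctrl.calibration(n); T=np.array(c["camera_from_world"]); r=T[:3,:3]
    d=r.T@np.array([(uv[0]-c["cx"])/c["fx"],(uv[1]-c["cy"])/c["fy"],1.]); return -r.T@T[:3,3],d
def onz(n,uv,z):
    o,d=ray(n,uv); return o+d*(z-o[2])/d[2]
def tri(a,b):
    o1,d1=ray(*a); o2,d2=ray(*b); s=np.linalg.lstsq(np.c_[d1,-d2],o2-o1,rcond=None)[0]
    p,q=o1+d1*s[0],o2+d2*s[1]; return (p+q)/2,np.linalg.norm(p-q)*1e3
def masks(im):
    h=cv2.cvtColor(im,cv2.COLOR_BGR2HSV); H,S,V=[h[...,i].astype(int) for i in range(3)]
    return dict(cork=(H>8)&(H<28)&(S>90)&(V>90),rubber=(V<45),red=((H<6)|(H>174))&(S>150)&(V>100),
      blue=(H>100)&(H<130)&(S>150)&(V>60),white=(V>215)&(S<40))
HT=dict(cork=.04,rubber=.03,red=.035,white=.036,blue=.02)
def blobs(n,im,kinds=("cork","rubber","red","white"),amin=60,amax=1500):
    for k in kinds:
        m=masks(im)[k].astype(np.uint8)*255; m=cv2.morphologyEx(m,cv2.MORPH_CLOSE,np.ones((3,3)))
        for c in cv2.findContours(m,cv2.RETR_EXTERNAL,cv2.CHAIN_APPROX_NONE)[0]:
            if not amin<cv2.contourArea(c)<amax: continue
            M=cv2.moments(c); uv=(M["m10"]/M["m00"],M["m01"]/M["m00"]); p=onz(n,uv,HT[k]/2)
            w=np.array([onz(n,q[0],HT[k]/2)[:2] for q in c])
            (cx,cy),(a,b),t=cv2.minAreaRect((w*1e3).astype(np.float32)); t=t if a>b else t+90
            if .3<p[0]<.8 and abs(p[1])<.5: print(n,k,"uv",np.round(uv),"xy",np.round(p[:2],3),"rect",np.round([cx,cy,max(a,b),min(a,b)]),"longaxis deg",round((t+90)%180-90,1))
def go(p,yaw=None):
    """shift and turn (in move units) to put grasp target TCP at p, jaw axis at yaw deg (mod 180), pointing down"""
    s=ctrl.get_state(); q=R.from_quat(s["tcp_rot"]); m=q.as_matrix(); out=[]
    cur=np.degrees(np.arctan2(m[1,1],m[0,1])); yaw=cur if yaw is None else yaw
    for y in (yaw,yaw+180):
        a=np.radians(y); Y=np.array([np.cos(a),np.sin(a),0]); X=np.array([0,0,-1.]); 
        t=R.from_matrix(np.c_[X,Y,np.cross(X,Y)]); out.append((t*q.inv()).as_rotvec()/np.pi)
    print("jaw now",round(cur,1),"q",np.round(s["qpos"],2),"t",round(s["time"],1)); print(" dpos",np.round(np.array(p)-s["eef_pos"],4),"drot A",np.round(out[0],4),"B",np.round(out[1],4))
E
python3 - <<'E'
from h import *
t,s=cv2.imread("pics/top0.png"),cv2.imread("pics/side0.png")
blobs("top",t);blobs("side",s)
m=masks(t)["blue"].astype(np.uint8); c=np.vstack([x for x in cv2.findContours(m,0,1)[0] if cv2.contourArea(x)>20])
hull=cv2.convexHull(c); w=np.array([onz("top",q[0],.02)[:2]*1e3 for q in hull],np.float32); print("tray",cv2.minAreaRect(w))
cv2.imwrite("pics/c1.png",np.hstack([cv2.resize(t[120:270,60:210],(400,400),interpolation=2),cv2.resize(t[180:300,360:480],(400,400),interpolation=2)]))
cv2.imwrite("pics/c2.png",np.hstack([cv2.resize(s[230:380,170:320],(400,400),interpolation=2),cv2.resize(s[130:250,260:380],(400,400),interpolation=2)]))
E
```

```text
top cork uv [286. 278.] xy [ 0.431 -0.006] rect [432.  -6.  64.  49.] longaxis deg -17.9
top cork uv [280. 186.] xy [ 0.681 -0.008] rect [681.  -8.  68.  52.] longaxis deg 30.9
top rubber uv [428. 228.] xy [ 0.537 -0.397] rect [ 534. -403.   75.   25.] longaxis deg 82.2
top rubber uv [328. 226.] xy [ 0.56  -0.127] rect [ 561. -127.   67.   38.] longaxis deg 16.3
top rubber uv [229. 188.] xy [0.685 0.132] rect [684. 133.  71.  37.] longaxis deg 40.7
top red uv [237. 282.] xy [0.43  0.123] rect [430. 123.  69.  27.] longaxis deg 82.7
top white uv [323. 177.] xy [ 0.699 -0.126] rect [ 699. -125.   63.   63.] longaxis deg 85.3
side cork uv [346. 281.] xy [ 0.43  -0.008] rect [430.  -9.  80.  70.] longaxis deg 72.1
side cork uv [246. 266.] xy [ 0.679 -0.01 ] rect [678. -12.  83.  66.] longaxis deg -59.5Traceback (most recent call last):
  File "<stdin>", line 3, in <module>
  File "h.py", line 23, in blobs
    w=np.array([onz(n,q[0],HT[k]/2)[:2] for q in c])
                ~~~^^^^^^^^^^^^^^^^
  File "h.py", line 8, in onz
    o,d=ray(n,uv); return o+d*(z-o[2])/d[2]
        ~~~^^^^^^
  File "h.py", line 5, in ray
    c=ctrl.calibration(n); T=np.array(c["camera_from_world"]); r=T[:3,:3]
ValueError: time passes only in moves, steps and waits
```

```bash
sed -i 's/^def ray/C={}\ndef ray/; s/    c=ctrl.calibration(n);/    if n not in C: C[n]=ctrl.calibration(n)\n    c=C[n];/' h.py
python3 - <<'E'
from h import *
t,s=cv2.imread("pics/top0.png"),cv2.imread("pics/side0.png")
blobs("side",s,("rubber",))
m=masks(t)["blue"].astype(np.uint8); c=np.vstack([x for x in cv2.findContours(m,0,1)[0] if cv2.contourArea(x)>20])
hull=cv2.convexHull(c); w=np.array([onz("top",q[0],.02)[:2]*1e3 for q in hull],np.float32); print("tray",cv2.minAreaRect(w))
cv2.imwrite("pics/c1.png",np.hstack([cv2.resize(t[120:270,60:210],(400,400),interpolation=2),cv2.resize(t[180:300,360:480],(400,400),interpolation=2)]))
cv2.imwrite("pics/c2.png",np.hstack([cv2.resize(s[230:380,170:320],(400,400),interpolation=2),cv2.resize(s[130:250,260:380],(400,400),interpolation=2)]))
E
```

```text
tray ((521.8223876953125, -340.27630615234375), (219.5526580810547, 267.67498779296875), 82.75352478027344)
```

View pics/c1.png

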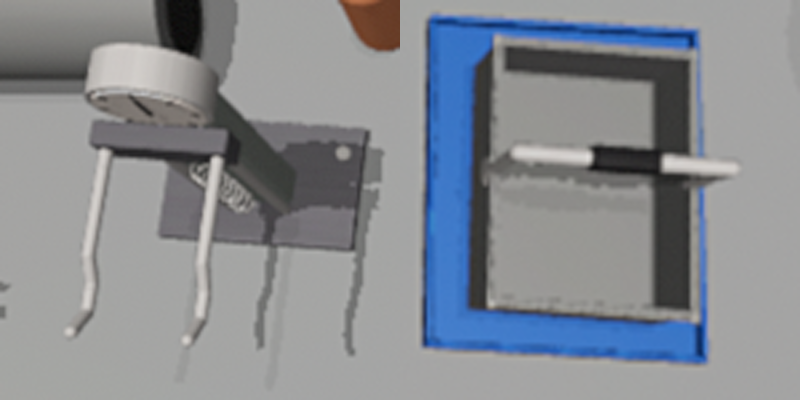

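View pics/c2.png

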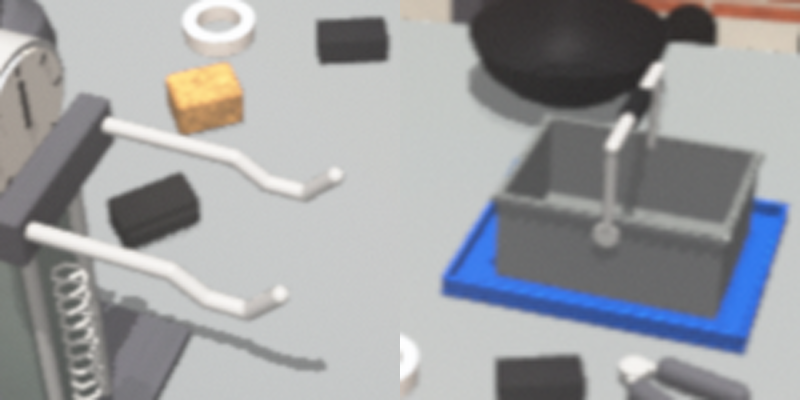

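```bash
python3 - <<'E'
from h import *
P=lambda a,b:tri(("top",a),("side",b))
L,e=P((87,243.8),(275,340.6));print("tipL",L,e)
Rr,e=P((130.5,246.8),(295.6,296));print("tipR",Rr,e,np.linalg.norm(L-Rr))
g,e=P((428,227.7),(330.2,160.9));print("grip",g,e)
for uv in((394.5,225.9),(460.5,230.4),(428,227.7)):print(onz("top",uv,.155))
for uv in((87,243.8),(130.5,246.8)):print(onz("top",uv,.27))
# bin rim corners at z=.09 (crop uv)
c=np.array([[495,37],[697,50],[697,320],[490,308]]); w=np.array([onz("top",((u-400)*.3+360,v*.3+180),.09) for u,v in c]);print(w)
print("rim c",w.mean(0),"yaw",np.degrees(np.arctan2(*(w[0]-w[3])[1::-1])),np.degrees(np.arctan2(*(w[1]-w[2])[1::-1])))
# hook along-prong: bend points dip
for uv in ((105,152),(97,240),(88,312),(218,158),(203,252),(200,322)):print(uv,onz("top",(uv[0]/2.667+60,uv[1]/2.667+120),.262)[:2])
go((.431,-.006,.12),-18+90)
go((.431,-.006,.12),0)
E
```

```text
tipL [0.51372526 0.39838582 0.26954996] 1.9766727863214668
tipR [0.5011955  0.3093309  0.26967305] 2.3122645148490304 0.0899321271752848
grip [ 0.51646679 -0.34447746  0.15775114] 0.7051588092886882
[ 0.52691571 -0.26754548  0.155     ]
[ 0.50562445 -0.42060685  0.155     ]
[ 0.51724145 -0.34547959  0.155     ]
[0.51465136 0.39827057 0.27      ]
[0.50231477 0.30928293 0.27      ]
[[ 0.62810349 -0.28158227  0.09      ]
 [ 0.60729015 -0.43437413  0.09      ]
 [ 0.40475357 -0.40320536  0.09      ]
 [ 0.42388564 -0.25286674  0.09      ]]
rim c [ 0.51600821 -0.34300713  0.09      ] yaw -8.004010890310317 -8.748731989910905
(105, 152) [0.65887593 0.38006679]
(97, 240) [0.58661663 0.38453841]
(88, 312) [0.52945252 0.38998953]
(218, 158) [0.64761859 0.28951479]
(203, 252) [0.57115812 0.30101404]
(200, 322) [0.51558231 0.30297447]
jaw now -69.2 q [-1.36  0.29  1.58  0.    1.28 -0.15] t 0.1
 dpos [ 0.1909  0.6243 -0.1351] drot A [-1.000e-04 -9.000e-04  7.842e-01] B [-7.000e-04  1.000e-04 -2.158e-01]
jaw now -69.2 q [-1.36  0.29  1.58  0.    1.28 -0.15] t 0.1
 dpos [ 0.1909  0.6243 -0.1351] drot A [-0.0005 -0.0005  0.3842] B [-6.000e-04  6.000e-04 -6.158e-01]
```

Request:
play_rows(
  targets=[
    {"delta_pos": [0.32, 0.503, 0], "delta_rot": [0, 0, -0.027], "claw": 65},
    {"delta_pos": [0.32, 0.503, 0], "delta_rot": [0, 0, -0.027], "claw": 65},
    {"delta_pos": [0.32, 0.503, 0], "delta_rot": [0, 0, -0.027], "claw": 65},
    {"delta_pos": [0.32, 0.503, 0], "delta_rot": [0, 0, -0.027], "claw": 65},
    {"delta_pos": [0.32, 0.503, 0], "delta_rot": [0, 0, -0.027], "claw": 65},
    {"delta_pos": [0.32, 0.503, 0], "delta_rot": [0, 0, -0.027], "claw": 65},
    {"delta_pos": [0.32, 0.503, 0], "delta_rot": [0, 0, -0.027], "claw": 65},
    {"delta_pos": [0.32, 0.503, 0], "delta_rot": [0, 0, -0.027], "claw": 65},
    {"delta_pos": [0.32, 0.503, 0], "delta_rot": [0, 0, -0.027], "claw": 65},
    {"delta_pos": [0.32, 0.503, 0], "delta_rot": [0, 0, -0.027], "claw": 65},
    {"delta_pos": [0.32, 0.503, 0], "delta_rot": [0, 0, -0.027], "claw": 65},
    {"delta_pos": [0.32, 0.503, 0], "delta_rot": [0, 0, -0.027], "claw": 65},
    {"delta_pos": [0.32, 0.503, 0], "delta_rot": [0, 0, -0.027], "claw": 65},
    {"delta_pos": [0.32, 0.503, 0], "delta_rot": [0, 0, -0.027], "claw": 65},
    {"delta_pos": [0.32, 0.503, 0], "delta_rot": [0, 0, -0.027], "claw": 65},
    {"delta_pos": [0.32, 0.503, -0.135], "delta_rot": [0, 0, -0.027], "claw": 65},
    {"delta_pos": [0.32, 0.503, -0.135], "delta_rot": [0, 0, -0.027], "claw": 65},
    {"delta_pos": [0.32, 0.503, -0.135], "delta_rot": [0, 0, -0.027], "claw": 65},
    {"delta_pos": [0.32, 0.503, -0.135], "delta_rot": [0, 0, -0.027], "claw": 65},
    {"delta_pos": [0.32, 0.503, -0.135], "delta_rot": [0, 0, -0.027], "claw": 65},
  ],
  newtons=40,
)

```text
time: 1.77
eef_pos: [0.5569, -0.1263, 0.1155]
tcp_rot: [-0.697, -0.101, 0.703, -0.096]
contact_force: [-0.4, 1.2, 0.3]
opening: 0.765
```

```bash
python3 - <<'E'
from h import *
go((.560,-.127,.030),-74)
im=ctrl.read_camera("wrist"); cv2.imwrite("pics/w1.png",im)
E
```

```text
jaw now -74.0 q [-0.4   0.22  1.93  0.    1.    0.89] t 1.8
 dpos [ 0.0031 -0.0007 -0.0855] drot A [-0.0019 -0.0031  0.0002] B [-0.0048  0.003  -0.9998]
```

View pics/w1.png

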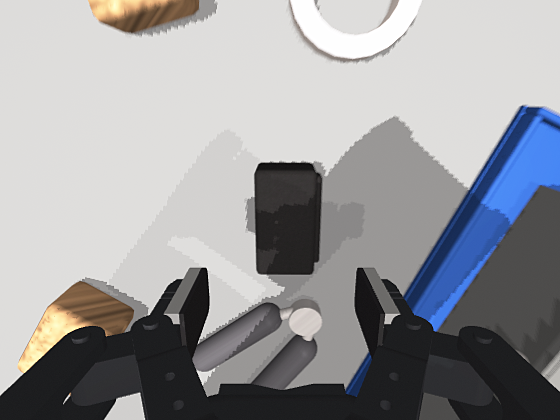

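Request:
play_rows(
  targets=[
    {"delta_pos": [0.003, -0.001, -0.04], "delta_rot": [-0.002, -0.003, 0], "claw": 65},
    {"delta_pos": [0.003, -0.001, -0.07], "delta_rot": [-0.002, -0.003, 0], "claw": 65},
    {"delta_pos": [0.003, -0.001, -0.0855], "delta_rot": [-0.002, -0.003, 0], "claw": 65},
    {"delta_pos": [0.003, -0.001, -0.0855], "delta_rot": [-0.002, -0.003, 0], "claw": 65},
    {"delta_pos": [0.003, -0.001, -0.0855], "delta_rot": [-0.002, -0.003, 0], "claw": 20},
    {"delta_pos": [0.003, -0.001, -0.0855], "delta_rot": [-0.002, -0.003, 0], "claw": 20},
    {"delta_pos": [0.003, -0.001, -0.0855], "delta_rot": [-0.002, -0.003, 0], "claw": 20},
    {"delta_pos": [0.003, -0.001, -0.0855], "delta_rot": [-0.002, -0.003, 0], "claw": 20},
    {"delta_pos": [0.003, -0.001, -0.0855], "delta_rot": [-0.002, -0.003, 0], "claw": 20},
    {"delta_pos": [0.003, -0.001, -0.0855], "delta_rot": [-0.002, -0.003, 0], "claw": 20},
    {"delta_pos": [0.003, -0.001, -0.0855], "delta_rot": [-0.002, -0.003, 0], "claw": 20},
    {"delta_pos": [0.003, -0.001, -0.06], "delta_rot": [-0.002, -0.003, 0], "claw": 20},
    {"delta_pos": [0.003, -0.001, -0.02], "delta_rot": [-0.002, -0.003, 0], "claw": 20},
    {"delta_pos": [0.003, -0.001, 0.02], "delta_rot": [-0.002, -0.003, 0], "claw": 20},
    {"delta_pos": [0.003, -0.001, 0.06], "delta_rot": [-0.002, -0.003, 0], "claw": 20},
    {"delta_pos": [0.003, -0.001, 0.1], "delta_rot": [-0.002, -0.003, 0], "claw": 20},
    {"delta_pos": [0.003, -0.001, 0.135], "delta_rot": [-0.002, -0.003, 0], "claw": 20},
    {"delta_pos": [0.003, -0.001, 0.135], "delta_rot": [-0.002, -0.003, 0], "claw": 20},
  ],
)

```text
time: 3.32
eef_pos: [0.5661, -0.1298, 0.2657]
tcp_rot: [0.708, 0.093, -0.692, 0.103]
contact_force: [1.1, -0.3, 0.6]
opening: 0.434
```

```bash
python3 - <<'E'
from h import *
s=ctrl.get_state();print(s["eef_pos"],s["opening"],s["contact_force"])
go((.572,-.353,.25),-98)
go((.572,-.353,.08),-98)
E
```

```text
[ 0.56610665 -0.12981264  0.26566967] 0.43405975284845183 [ 1.06046596 -0.26160024  0.59109954]
jaw now -74.0 q [-0.4   0.06  1.82 -0.    1.24  0.89] t 3.3
 dpos [ 0.0059 -0.2232 -0.0157] drot A [ 0.0048  0.0067 -0.1332] B [-0.0092  0.0067  0.8667]
jaw now -74.0 q [-0.4   0.06  1.82 -0.    1.24  0.89] t 3.3
 dpos [ 0.0059 -0.2232 -0.1857] drot A [ 0.0048  0.0067 -0.1332] B [-0.0092  0.0067  0.8667]
```

Request:
play_rows(
  targets=[
    {"delta_pos": [0.011, -0.201, -0.01], "delta_rot": [0.005, 0.007, -0.133], "claw": 20},
    {"delta_pos": [0.011, -0.201, -0.01], "delta_rot": [0.005, 0.007, -0.133], "claw": 20},
    {"delta_pos": [0.011, -0.201, -0.01], "delta_rot": [0.005, 0.007, -0.133], "claw": 20},
    {"delta_pos": [0.011, -0.201, -0.01], "delta_rot": [0.005, 0.007, -0.133], "claw": 20},
    {"delta_pos": [0.011, -0.201, -0.01], "delta_rot": [0.005, 0.007, -0.133], "claw": 20},
    {"delta_pos": [0.011, -0.201, -0.01], "delta_rot": [0.005, 0.007, -0.133], "claw": 20},
    {"delta_pos": [0.011, -0.201, -0.01], "delta_rot": [0.005, 0.007, -0.133], "claw": 20},
    {"delta_pos": [0.011, -0.201, -0.05], "delta_rot": [0.005, 0.007, -0.133], "claw": 20},
    {"delta_pos": [0.011, -0.201, -0.08], "delta_rot": [0.005, 0.007, -0.133], "claw": 20},
    {"delta_pos": [0.011, -0.201, -0.11], "delta_rot": [0.005, 0.007, -0.133], "claw": 20},
    {"delta_pos": [0.011, -0.201, -0.14], "delta_rot": [0.005, 0.007, -0.133], "claw": 20},
    {"delta_pos": [0.011, -0.201, -0.165], "delta_rot": [0.005, 0.007, -0.133], "claw": 20},
    {"delta_pos": [0.011, -0.201, -0.18], "delta_rot": [0.005, 0.007, -0.133], "claw": 20},
    {"delta_pos": [0.011, -0.201, -0.18], "delta_rot": [0.005, 0.007, -0.133], "claw": 50},
    {"delta_pos": [0.011, -0.201, -0.18], "delta_rot": [0.005, 0.007, -0.133], "claw": 50},
    {"delta_pos": [0.011, -0.201, -0.18], "delta_rot": [0.005, 0.007, -0.133], "claw": 50},
    {"delta_pos": [0.011, -0.201, -0.14], "delta_rot": [0.005, 0.007, -0.133], "claw": 50},
    {"delta_pos": [0.011, -0.201, -0.1], "delta_rot": [0.005, 0.007, -0.133], "claw": 50},
    {"delta_pos": [0.011, -0.201, -0.06], "delta_rot": [0.005, 0.007, -0.133], "claw": 50},
    {"delta_pos": [0.011, -0.201, 0], "delta_rot": [0.005, 0.007, -0.133], "claw": 50},
  ],
)

```text
time: 4.98
eef_pos: [0.5775, -0.331, 0.2521]
tcp_rot: [0.706, -0.05, -0.704, -0.049]
contact_force: [0.5, -0.3, 0.2]
opening: 0.585
```

```bash
python3 - <<'E'
from h import *
blobs("top",ctrl.read_camera("top"))
s=ctrl.get_state();print(s["eef_pos"],s["opening"],s["contact_force"])
go((.431,-.007,.20),-108)
E
```

```text
top cork uv [286. 278.] xy [ 0.431 -0.006] rect [431.  -6.  63.  49.] longaxis deg -17.9
top cork uv [281. 186.] xy [ 0.681 -0.008] rect [681.  -8.  68.  52.] longaxis deg 30.9
top rubber uv [403. 215.] xy [ 0.579 -0.334] rect [ 571. -331.   71.   41.] longaxis deg -7.2
top red uv [237. 282.] xy [0.43  0.123] rect [429. 123.  68.  27.] longaxis deg 82.7
top white uv [323. 177.] xy [ 0.699 -0.126] rect [ 700. -127.   66.   66.] longaxis deg 86.1
[ 0.58100064 -0.33353722  0.26448858] 0.5826403849957806 [ 2.74277144 -1.56513828  6.22300242]
jaw now -98.0 q [-0.67  0.26  1.59  0.    1.27  1.04] t 5.0
 dpos [-0.15    0.3265 -0.0645] drot A [ 0.0046  0.0049 -0.0559] B [-0.0073  0.0068  0.9441]
```

Request:
play_rows(
  targets=[
    {"delta_pos": [-0.15, 0.3265, 0], "delta_rot": [0.005, 0.005, -0.056], "claw": 75},
    {"delta_pos": [-0.15, 0.3265, 0], "delta_rot": [0.005, 0.005, -0.056], "claw": 75},
    {"delta_pos": [-0.15, 0.3265, 0], "delta_rot": [0.005, 0.005, -0.056], "claw": 75},
    {"delta_pos": [-0.15, 0.3265, 0], "delta_rot": [0.005, 0.005, -0.056], "claw": 75},
    {"delta_pos": [-0.15, 0.3265, 0], "delta_rot": [0.005, 0.005, -0.056], "claw": 75},
    {"delta_pos": [-0.15, 0.3265, 0], "delta_rot": [0.005, 0.005, -0.056], "claw": 75},
    {"delta_pos": [-0.15, 0.3265, 0], "delta_rot": [0.005, 0.005, -0.056], "claw": 75},
    {"delta_pos": [-0.15, 0.3265, 0], "delta_rot": [0.005, 0.005, -0.056], "claw": 75},
    {"delta_pos": [-0.15, 0.3265, 0], "delta_rot": [0.005, 0.005, -0.056], "claw": 75},
    {"delta_pos": [-0.15, 0.3265, -0.04], "delta_rot": [0.005, 0.005, -0.056], "claw": 75},
    {"delta_pos": [-0.15, 0.3265, -0.08], "delta_rot": [0.005, 0.005, -0.056], "claw": 75},
    {"delta_pos": [-0.15, 0.3265, -0.12], "delta_rot": [0.005, 0.005, -0.056], "claw": 75},
    {"delta_pos": [-0.15, 0.3265, -0.15], "delta_rot": [0.005, 0.005, -0.056], "claw": 75},
    {"delta_pos": [-0.15, 0.3265, -0.15], "delta_rot": [0.005, 0.005, -0.056], "claw": 75},
    {"delta_pos": [-0.15, 0.3265, -0.15], "delta_rot": [0.005, 0.005, -0.056], "claw": 75},
  ],
)

```text
time: 6.28
eef_pos: [0.4311, -0.007, 0.1152]
tcp_rot: [-0.698, 0.11, 0.699, 0.111]
contact_force: [0.5, 0.6, 1.5]
opening: 0.879
```

```bash
python3 - <<'E'
from h import *
t=ctrl.read_camera("top"); cv2.imwrite("pics/top1.png",t)
s=ctrl.get_state();print(s["eef_pos"],s["opening"],s["contact_force"])
go((.431,-.007,.032),-108)
im=ctrl.read_camera("wrist"); cv2.imwrite("pics/w2.png",np.hstack([cv2.resize(im,(400,300)),cv2.resize(t,(400,300),interpolation=cv2.INTER_AREA)]))
E
```

```text
[ 0.43262602 -0.00741247  0.11692123] 0.8733914207828605 [-0.71193597 -0.70283666  1.13600505]
jaw now -108.0 q [-0.25 -0.09  2.26  0.    0.97  1.63] t 6.3
 dpos [-0.0016  0.0004 -0.0849] drot A [-0.0001  0.0012  0.0001] B [ 1.800e-03  2.000e-04 -9.999e-01]
```

View pics/w2.png

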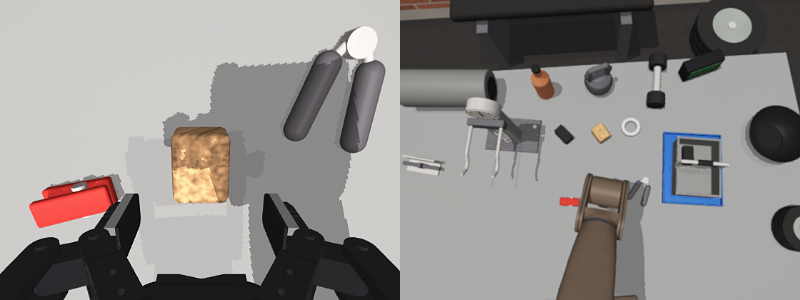

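Request:
play_rows(
  targets=[
    {"delta_pos": [-0.001, 0, -0.04], "delta_rot": [0, 0.001, 0], "claw": 75},
    {"delta_pos": [-0.001, 0, -0.07], "delta_rot": [0, 0.001, 0], "claw": 75},
    {"delta_pos": [-0.001, 0, -0.085], "delta_rot": [0, 0.001, 0], "claw": 75},
    {"delta_pos": [-0.001, 0, -0.085], "delta_rot": [0, 0.001, 0], "claw": 75},
    {"delta_pos": [-0.001, 0, -0.085], "delta_rot": [0, 0.001, 0], "claw": 30},
    {"delta_pos": [-0.001, 0, -0.085], "delta_rot": [0, 0.001, 0], "claw": 30},
    {"delta_pos": [-0.001, 0, -0.085], "delta_rot": [0, 0.001, 0], "claw": 30},
    {"delta_pos": [-0.001, 0, -0.085], "delta_rot": [0, 0.001, 0], "claw": 30},
    {"delta_pos": [-0.001, 0, -0.085], "delta_rot": [0, 0.001, 0], "claw": 30},
    {"delta_pos": [-0.001, 0, -0.085], "delta_rot": [0, 0.001, 0], "claw": 30},
    {"delta_pos": [-0.001, 0, -0.06], "delta_rot": [0, 0.001, 0], "claw": 30},
    {"delta_pos": [-0.001, 0, -0.02], "delta_rot": [0, 0.001, 0], "claw": 30},
    {"delta_pos": [-0.001, 0, 0.02], "delta_rot": [0, 0.001, 0], "claw": 30},
    {"delta_pos": [-0.001, 0, 0.06], "delta_rot": [0, 0.001, 0], "claw": 30},
    {"delta_pos": [-0.001, 0, 0.1], "delta_rot": [0, 0.001, 0], "claw": 30},
    {"delta_pos": [-0.001, 0, 0.14], "delta_rot": [0, 0.001, 0], "claw": 30},
    {"delta_pos": [-0.001, 0, 0.15], "delta_rot": [0, 0.001, 0], "claw": 30},
    {"delta_pos": [-0.001, 0, 0.15], "delta_rot": [0, 0.001, 0], "claw": 30},
  ],
)

```text
time: 7.88
eef_pos: [0.4346, -0.0081, 0.2737]
tcp_rot: [0.703, -0.111, -0.693, -0.11]
contact_force: [0.4, -0.1, -0.7]
opening: 0.576
```

```bash
python3 - <<'E'
from h import *
def B(x,y): a=np.radians(-8); return np.array([.517+x*np.cos(a)-y*np.sin(a),-.345+x*np.sin(a)+y*np.cos(a)])
print(B(.058,-.022),B(-.058,.022),B(-.058,-.022))
go((*B(.058,-.022),.082),-98)
E
```

```text
[ 0.57137374 -0.37485794] [ 0.46262626 -0.31514206] [ 0.45650264 -0.35871386]
jaw now -108.0 q [-0.25 -0.29  2.12  0.    1.3   1.63] t 7.9
 dpos [ 0.1368 -0.3668 -0.1917] drot A [0.0006 0.0046 0.0556] B [ 6.800e-03 -9.000e-04 -9.444e-01]
```

Request:
play_rows(
  targets=[
    {"delta_pos": [0.137, -0.367, 0], "delta_rot": [0.001, 0.005, 0.056], "claw": 30},
    {"delta_pos": [0.137, -0.367, 0], "delta_rot": [0.001, 0.005, 0.056], "claw": 30},
    {"delta_pos": [0.137, -0.367, 0], "delta_rot": [0.001, 0.005, 0.056], "claw": 30},
    {"delta_pos": [0.137, -0.367, 0], "delta_rot": [0.001, 0.005, 0.056], "claw": 30},
    {"delta_pos": [0.137, -0.367, 0], "delta_rot": [0.001, 0.005, 0.056], "claw": 30},
    {"delta_pos": [0.137, -0.367, 0], "delta_rot": [0.001, 0.005, 0.056], "claw": 30},
    {"delta_pos": [0.137, -0.367, 0], "delta_rot": [0.001, 0.005, 0.056], "claw": 30},
    {"delta_pos": [0.137, -0.367, 0], "delta_rot": [0.001, 0.005, 0.056], "claw": 30},
    {"delta_pos": [0.137, -0.367, 0], "delta_rot": [0.001, 0.005, 0.056], "claw": 30},
    {"delta_pos": [0.137, -0.367, 0], "delta_rot": [0.001, 0.005, 0.056], "claw": 30},
    {"delta_pos": [0.137, -0.367, -0.04], "delta_rot": [0.001, 0.005, 0.056], "claw": 30},
    {"delta_pos": [0.137, -0.367, -0.08], "delta_rot": [0.001, 0.005, 0.056], "claw": 30},
    {"delta_pos": [0.137, -0.367, -0.11], "delta_rot": [0.001, 0.005, 0.056], "claw": 30},
    {"delta_pos": [0.137, -0.367, -0.14], "delta_rot": [0.001, 0.005, 0.056], "claw": 30},
    {"delta_pos": [0.137, -0.367, -0.17], "delta_rot": [0.001, 0.005, 0.056], "claw": 30},
    {"delta_pos": [0.137, -0.367, -0.19], "delta_rot": [0.001, 0.005, 0.056], "claw": 30},
    {"delta_pos": [0.137, -0.367, -0.19], "delta_rot": [0.001, 0.005, 0.056], "claw": 60},
    {"delta_pos": [0.137, -0.367, -0.19], "delta_rot": [0.001, 0.005, 0.056], "claw": 60},
    {"delta_pos": [0.137, -0.367, -0.19], "delta_rot": [0.001, 0.005, 0.056], "claw": 60},
    {"delta_pos": [0.137, -0.367, -0.17], "delta_rot": [0.001, 0.005, 0.056], "claw": 60},
  ],
)

```text
time: 9.55
eef_pos: [0.5702, -0.374, 0.1013]
tcp_rot: [-0.703, 0.047, 0.707, 0.05]
contact_force: [0.2, 1.2, -0.2]
opening: 0.699
```

```bash
python3 - <<'E'
from h import *
s=ctrl.get_state();print(s["eef_pos"],s["opening"],s["contact_force"])
t=ctrl.read_camera("top"); blobs("top",t)
h=cv2.cvtColor(t,cv2.COLOR_BGR2HSV)[182:195,222:238,2]; print(np.median(h),h.min(),h.max())
go((.681,-.008,.27),121)
go((.684,.132,.27),131)
E
```

```text
[ 0.57018887 -0.37396705  0.10131051] 0.6987153700011911 [ 0.2190479   1.16025004 -0.19186344]
top cork uv [417. 217.] xy [ 0.568 -0.368] rect [ 570. -369.   46.   24.] longaxis deg -50.4
top cork uv [281. 186.] xy [ 0.681 -0.008] rect [681.  -8.  68.  52.] longaxis deg 30.5
top rubber uv [408. 210.] xy [ 0.591 -0.349] rect [ 588. -342.   82.   58.] longaxis deg -52.4
top rubber uv [357. 143.] xy [ 0.792 -0.231] rect [ 802. -235.   69.   68.] longaxis deg -5.7
top red uv [237. 282.] xy [0.43  0.123] rect [429. 123.  68.  27.] longaxis deg 82.7
top white uv [323. 177.] xy [ 0.699 -0.126] rect [ 700. -127.   66.   66.] longaxis deg 86.1
51.0 37 181
jaw now -97.9 q [-0.73  0.45  1.65 -0.    1.04  0.98] t 9.6
 dpos [0.1078 0.3684 0.161 ] drot A [ 1.600e-03 -7.000e-04 -7.837e-01] B [0.0006 0.0012 0.2163]
jaw now -97.9 q [-0.73  0.45  1.65 -0.    1.04  0.98] t 9.6
 dpos [0.1108 0.5084 0.161 ] drot A [ 1.600e-03 -5.000e-04 -7.282e-01] B [0.0005 0.0013 0.2718]
```

Request:
play_rows(
  targets=[
    {"delta_pos": [0, 0, 0.04], "delta_rot": [0, 0, 0], "claw": 60},
    {"delta_pos": [0, 0, 0.08], "delta_rot": [0, 0, 0], "claw": 60},
    {"delta_pos": [0, 0, 0.12], "delta_rot": [0, 0, 0], "claw": 60},
    {"delta_pos": [0, 0, 0.16], "delta_rot": [0, 0, 0], "claw": 60},
    {"delta_pos": [0.111, 0.508, 0.16], "delta_rot": [0, 0.001, 0.272], "claw": 65},
    {"delta_pos": [0.111, 0.508, 0.16], "delta_rot": [0, 0.001, 0.272], "claw": 65},
    {"delta_pos": [0.111, 0.508, 0.16], "delta_rot": [0, 0.001, 0.272], "claw": 65},
    {"delta_pos": [0.111, 0.508, 0.16], "delta_rot": [0, 0.001, 0.272], "claw": 65},
    {"delta_pos": [0.111, 0.508, 0.16], "delta_rot": [0, 0.001, 0.272], "claw": 65},
    {"delta_pos": [0.111, 0.508, 0.16], "delta_rot": [0, 0.001, 0.272], "claw": 65},
    {"delta_pos": [0.111, 0.508, 0.16], "delta_rot": [0, 0.001, 0.272], "claw": 65},
    {"delta_pos": [0.111, 0.508, 0.16], "delta_rot": [0, 0.001, 0.272], "claw": 65},
    {"delta_pos": [0.111, 0.508, 0.16], "delta_rot": [0, 0.001, 0.272], "claw": 65},
    {"delta_pos": [0.111, 0.508, 0.16], "delta_rot": [0, 0.001, 0.272], "claw": 65},
    {"delta_pos": [0.111, 0.508, 0.16], "delta_rot": [0, 0.001, 0.272], "claw": 65},
    {"delta_pos": [0.111, 0.508, 0.16], "delta_rot": [0, 0.001, 0.272], "claw": 65},
    {"delta_pos": [0.111, 0.508, 0.12], "delta_rot": [0, 0.001, 0.272], "claw": 65},
    {"delta_pos": [0.111, 0.508, 0.08], "delta_rot": [0, 0.001, 0.272], "claw": 65},
    {"delta_pos": [0.111, 0.508, 0.04], "delta_rot": [0, 0.001, 0.272], "claw": 65},
    {"delta_pos": [0.111, 0.508, 0.02], "delta_rot": [0, 0.001, 0.272], "claw": 65},
  ],
)

```text
time: 11.27
eef_pos: [0.6824, 0.1326, 0.1253]
tcp_rot: [-0.661, -0.248, 0.663, -0.249]
contact_force: [-1.0, -0.7, -1.4]
opening: 0.761
```

```bash
sed -i 's/V<45/V<65/' h.py; python3 - <<'E'
from h import *
go((.684,.132,.030),-49)
im=ctrl.read_camera("wrist"); t=ctrl.read_camera("top"); blobs("top",t)
cv2.imwrite("pics/w3.png",np.hstack([cv2.resize(im,(400,300)),cv2.resize(t[150:300,300:500],(400,300),interpolation=2)]))
E
```

```text
jaw now -48.9 q [ 0.05  0.45  1.61 -0.    1.08  0.9 ] t 11.3
 dpos [ 0.0016 -0.0006 -0.0953] drot A [ 0.0004 -0.0007 -0.0007] B [1.100e-03 6.000e-04 9.993e-01]
top cork uv [420. 215.] xy [ 0.573 -0.378] rect [ 573. -378.   51.   47.] longaxis deg 82.4
top cork uv [281. 186.] xy [ 0.681 -0.008] rect [681.  -8.  68.  52.] longaxis deg 30.5
top rubber uv [402. 214.] xy [ 0.582 -0.331] rect [ 582. -332.   47.   42.] longaxis deg -3.9
top rubber uv [438. 237.] xy [ 0.511 -0.419] rect [ 521. -403.  196.   77.] longaxis deg -7.0
top rubber uv [238. 287.] xy [0.416 0.121] rect [479. 144. 758.  83.] longaxis deg -2.3
top rubber uv [183. 153.] xy [0.795 0.256] rect [820. 254. 101.  17.] longaxis deg -0.9
top red uv [245. 282.] xy [0.428 0.101] rect [426. 102.  26.  26.] longaxis deg 86.0
top white uv [323. 177.] xy [ 0.699 -0.126] rect [ 700. -125.   69.   66.] longaxis deg 86.1
```

View pics/w3.png

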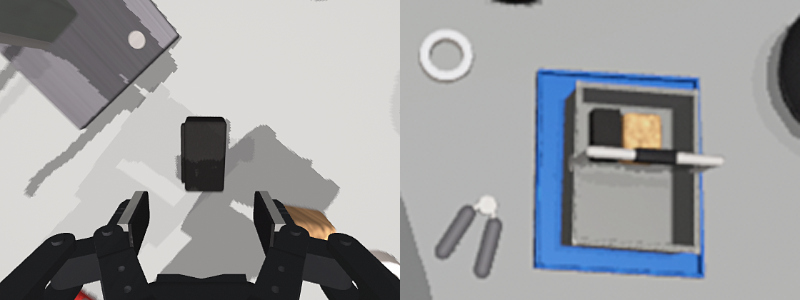

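Request:
play_rows(
  targets=[
    {"delta_pos": [0.002, -0.001, -0.05], "delta_rot": [0, -0.001, 0], "claw": 65},
    {"delta_pos": [0.002, -0.001, -0.08], "delta_rot": [0, -0.001, 0], "claw": 65},
    {"delta_pos": [0.002, -0.001, -0.095], "delta_rot": [0, -0.001, 0], "claw": 65},
    {"delta_pos": [0.002, -0.001, -0.095], "delta_rot": [0, -0.001, 0], "claw": 65},
    {"delta_pos": [0.002, -0.001, -0.095], "delta_rot": [0, -0.001, 0], "claw": 20},
    {"delta_pos": [0.002, -0.001, -0.095], "delta_rot": [0, -0.001, 0], "claw": 20},
    {"delta_pos": [0.002, -0.001, -0.095], "delta_rot": [0, -0.001, 0], "claw": 20},
    {"delta_pos": [0.002, -0.001, -0.095], "delta_rot": [0, -0.001, 0], "claw": 20},
    {"delta_pos": [0.002, -0.001, -0.095], "delta_rot": [0, -0.001, 0], "claw": 20},
    {"delta_pos": [0.002, -0.001, -0.095], "delta_rot": [0, -0.001, 0], "claw": 20},
    {"delta_pos": [0.002, -0.001, -0.06], "delta_rot": [0, -0.001, 0], "claw": 20},
    {"delta_pos": [0.002, -0.001, -0.02], "delta_rot": [0, -0.001, 0], "claw": 20},
    {"delta_pos": [0.002, -0.001, 0.02], "delta_rot": [0, -0.001, 0], "claw": 20},
    {"delta_pos": [0.002, -0.001, 0.06], "delta_rot": [0, -0.001, 0], "claw": 20},
    {"delta_pos": [0.002, -0.001, 0.1], "delta_rot": [0, -0.001, 0], "claw": 20},
    {"delta_pos": [0.002, -0.001, 0.14], "delta_rot": [0, -0.001, 0], "claw": 20},
    {"delta_pos": [0.002, -0.001, 0.14], "delta_rot": [0, -0.001, 0], "claw": 20},
  ],
)

```text
time: 12.78
eef_pos: [0.6877, 0.1312, 0.279]
tcp_rot: [0.668, 0.246, -0.656, 0.25]
contact_force: [1.5, -0.2, 2.0]
opening: 0.433
```

```bash
python3 - <<'E'
from h import *
s=ctrl.get_state();print(s["eef_pos"],s["opening"],s["contact_force"])
go((.4626,-.315,.083),82)
E
```

```text
[0.68772773 0.13115975 0.27896987] 0.43316601757287104 [ 1.50305578 -0.15142781  2.02881175]
jaw now -48.9 q [ 0.04  0.32  1.5  -0.    1.31  0.9 ] t 12.8
 dpos [-0.2251 -0.4462 -0.196 ] drot A [-0.0065  0.0031  0.7273] B [ 0.0026  0.0054 -0.2727]
```

Request:
play_rows(
  targets=[
    {"delta_pos": [-0.225, -0.446, 0], "delta_rot": [-0.006, 0.003, 0.727], "claw": 20},
    {"delta_pos": [-0.225, -0.446, 0], "delta_rot": [-0.006, 0.003, 0.727], "claw": 20},
    {"delta_pos": [-0.225, -0.446, 0], "delta_rot": [-0.006, 0.003, 0.727], "claw": 20},
    {"delta_pos": [-0.225, -0.446, 0], "delta_rot": [-0.006, 0.003, 0.727], "claw": 20},
    {"delta_pos": [-0.225, -0.446, 0], "delta_rot": [-0.006, 0.003, 0.727], "claw": 20},
    {"delta_pos": [-0.225, -0.446, 0], "delta_rot": [-0.006, 0.003, 0.727], "claw": 20},
    {"delta_pos": [-0.225, -0.446, 0], "delta_rot": [-0.006, 0.003, 0.727], "claw": 20},
    {"delta_pos": [-0.225, -0.446, 0], "delta_rot": [-0.006, 0.003, 0.727], "claw": 20},
    {"delta_pos": [-0.225, -0.446, 0], "delta_rot": [-0.006, 0.003, 0.727], "claw": 20},
    {"delta_pos": [-0.225, -0.446, 0], "delta_rot": [-0.006, 0.003, 0.727], "claw": 20},
    {"delta_pos": [-0.225, -0.446, 0], "delta_rot": [-0.006, 0.003, 0.727], "claw": 20},
    {"delta_pos": [-0.225, -0.446, 0], "delta_rot": [-0.006, 0.003, 0.727], "claw": 20},
    {"delta_pos": [-0.225, -0.446, 0], "delta_rot": [-0.006, 0.003, 0.727], "claw": 20},
    {"delta_pos": [-0.225, -0.446, 0], "delta_rot": [-0.006, 0.003, 0.727], "claw": 20},
    {"delta_pos": [-0.225, -0.446, 0], "delta_rot": [-0.006, 0.003, 0.727], "claw": 20},
    {"delta_pos": [-0.225, -0.446, 0], "delta_rot": [-0.006, 0.003, 0.727], "claw": 20},
    {"delta_pos": [-0.225, -0.446, 0], "delta_rot": [-0.006, 0.003, 0.727], "claw": 20},
    {"delta_pos": [-0.225, -0.446, 0], "delta_rot": [-0.006, 0.003, 0.727], "claw": 20},
    {"delta_pos": [-0.225, -0.446, 0], "delta_rot": [-0.006, 0.003, 0.727], "claw": 20},
    {"delta_pos": [-0.225, -0.446, 0], "delta_rot": [-0.006, 0.003, 0.727], "claw": 20},
  ],
)

```text
time: 14.45
eef_pos: [0.4627, -0.3148, 0.2797]
tcp_rot: [0.049, 0.705, -0.049, 0.705]
contact_force: [-0.1, 0.2, -0.7]
opening: 0.433
```

```bash
python3 - <<'E'
from h import *
s=ctrl.get_state();print(s["eef_pos"],s["opening"],s["contact_force"])
go((.4626,-.315,.083),82)
E
```

```text
[ 0.46268832 -0.31481621  0.27972489] 0.43320675234600403 [-0.08776634  0.17537902 -0.66066064]
jaw now 82.1 q [-0.78  0.01  1.84 -0.    1.29 -2.21] t 14.4
 dpos [-1.000e-04 -2.000e-04 -1.967e-01] drot A [ 0.0001 -0.     -0.0003] B [0.000e+00 1.000e-04 9.997e-01]
```

Request:
play_rows(
  targets=[
    {"delta_pos": [0, 0, -0.04], "delta_rot": [0, 0, 0], "claw": 20},
    {"delta_pos": [0, 0, -0.08], "delta_rot": [0, 0, 0], "claw": 20},
    {"delta_pos": [0, 0, -0.115], "delta_rot": [0, 0, 0], "claw": 20},
    {"delta_pos": [0, 0, -0.145], "delta_rot": [0, 0, 0], "claw": 20},
    {"delta_pos": [0, 0, -0.175], "delta_rot": [0, 0, 0], "claw": 20},
    {"delta_pos": [0, 0, -0.195], "delta_rot": [0, 0, 0], "claw": 20},
    {"delta_pos": [0, 0, -0.195], "delta_rot": [0, 0, 0], "claw": 20},
    {"delta_pos": [0, 0, -0.195], "delta_rot": [0, 0, 0], "claw": 50},
    {"delta_pos": [0, 0, -0.195], "delta_rot": [0, 0, 0], "claw": 50},
    {"delta_pos": [0, 0, -0.195], "delta_rot": [0, 0, 0], "claw": 50},
    {"delta_pos": [0, 0, -0.16], "delta_rot": [0, 0, 0], "claw": 50},
    {"delta_pos": [0, 0, -0.12], "delta_rot": [0, 0, 0], "claw": 50},
    {"delta_pos": [0, 0, -0.08], "delta_rot": [0, 0, 0], "claw": 50},
    {"delta_pos": [0, 0, -0.04], "delta_rot": [0, 0, 0], "claw": 50},
    {"delta_pos": [0, 0, 0], "delta_rot": [0, 0, 0], "claw": 50},
    {"delta_pos": [0, 0, 0], "delta_rot": [0, 0, 0], "claw": 50},
  ],
)

```text
time: 15.78
eef_pos: [0.466, -0.3178, 0.2934]
tcp_rot: [0.044, 0.699, -0.054, 0.711]
contact_force: [1.1, -1.7, 1.5]
opening: 0.588
```

```bash
python3 - <<'E'
from h import *
t=ctrl.read_camera("top"); blobs("top",t)
go((.681,-.008,.032),121)
E
```

```text
top cork uv [420. 216.] xy [ 0.572 -0.378] rect [ 572. -378.   51.   48.] longaxis deg 82.4
top cork uv [281. 186.] xy [ 0.681 -0.008] rect [681.  -8.  68.  52.] longaxis deg 30.9
top rubber uv [403. 257.] xy [ 0.466 -0.319] rect [ 466. -319.   66.   42.] longaxis deg -7.6
top rubber uv [402. 214.] xy [ 0.581 -0.332] rect [ 582. -332.   50.   41.] longaxis deg -7.2
top rubber uv [384. 236.] xy [ 0.524 -0.274] rect [ 532. -275.  201.   11.] longaxis deg -8.2
top rubber uv [122. 178.] xy [0.734 0.425] rect [735. 433. 103.   9.] longaxis deg 81.8
top rubber uv [148. 174.] xy [0.742 0.354] rect [754. 363.  73.  41.] longaxis deg 39.1
top red uv [237. 282.] xy [0.43  0.123] rect [429. 123.  68.  27.] longaxis deg 82.7
top white uv [323. 177.] xy [ 0.699 -0.126] rect [ 698. -126.   66.   63.] longaxis deg 86.1
jaw now 82.0 q [-0.78  0.01  1.83 -0.    1.29 -2.21] t 15.8
 dpos [ 0.216   0.309  -0.2571] drot A [0.0023 0.0049 0.2165] B [ 0.0062 -0.003  -0.7835]
```

Request:
play_rows(
  targets=[
    {"delta_pos": [0.216, 0.309, 0], "delta_rot": [0.002, 0.005, 0.2165], "claw": 75},
    {"delta_pos": [0.216, 0.309, 0], "delta_rot": [0.002, 0.005, 0.2165], "claw": 75},
    {"delta_pos": [0.216, 0.309, 0], "delta_rot": [0.002, 0.005, 0.2165], "claw": 75},
    {"delta_pos": [0.216, 0.309, 0], "delta_rot": [0.002, 0.005, 0.2165], "claw": 75},
    {"delta_pos": [0.216, 0.309, 0], "delta_rot": [0.002, 0.005, 0.2165], "claw": 75},
    {"delta_pos": [0.216, 0.309, 0], "delta_rot": [0.002, 0.005, 0.2165], "claw": 75},
    {"delta_pos": [0.216, 0.309, 0], "delta_rot": [0.002, 0.005, 0.2165], "claw": 75},
    {"delta_pos": [0.216, 0.309, 0], "delta_rot": [0.002, 0.005, 0.2165], "claw": 75},
    {"delta_pos": [0.216, 0.309, 0], "delta_rot": [0.002, 0.005, 0.2165], "claw": 75},
    {"delta_pos": [0.216, 0.309, 0], "delta_rot": [0.002, 0.005, 0.2165], "claw": 75},
    {"delta_pos": [0.216, 0.309, -0.04], "delta_rot": [0.002, 0.005, 0.2165], "claw": 75},
    {"delta_pos": [0.216, 0.309, -0.08], "delta_rot": [0.002, 0.005, 0.2165], "claw": 75},
    {"delta_pos": [0.216, 0.309, -0.12], "delta_rot": [0.002, 0.005, 0.2165], "claw": 75},
    {"delta_pos": [0.216, 0.309, -0.16], "delta_rot": [0.002, 0.005, 0.2165], "claw": 75},
    {"delta_pos": [0.216, 0.309, -0.17], "delta_rot": [0.002, 0.005, 0.2165], "claw": 75},
    {"delta_pos": [0.216, 0.309, -0.17], "delta_rot": [0.002, 0.005, 0.2165], "claw": 75},
  ],
)

```text
time: 17.17
eef_pos: [0.6778, -0.0077, 0.1142]
tcp_rot: [-0.188, 0.685, 0.19, 0.678]
contact_force: [0.4, -0.5, 0.1]
opening: 0.877
```

```bash
python3 - <<'E'
from h import *
go((.681,-.008,.032),121)
im=ctrl.read_camera("wrist"); m=masks(im)["cork"].astype(np.uint8)
c=max(cv2.findContours(m,0,2)[0],key=cv2.contourArea); print(cv2.minAreaRect(c))
s=ctrl.read_camera("side"); blobs("side",s,("cork",))
E
```

```text
jaw now 121.0 q [-0.16  0.43  1.66 -0.    1.06 -2.27] t 17.2
 dpos [ 0.0032 -0.0003 -0.0822] drot A [-0.0001 -0.003   0.0001] B [-4.700e-03  1.000e-04 -9.999e-01]
((277.5, 232.5), (105.0, 83.0), 90.0)
side cork uv [247. 266.] xy [ 0.678 -0.01 ] rect [677. -12.  84.  66.] longaxis deg -62.2
side cork uv [313. 187.] xy [ 0.571 -0.415] rect [ 574. -415.   55.   51.] longaxis deg -82.3
```

Centred and square in the wrist view, so I'm grasping it.

Request:
play_rows(
  targets=[
    {"delta_pos": [0.003, 0, -0.04], "delta_rot": [0, -0.003, 0], "claw": 75},
    {"delta_pos": [0.003, 0, -0.07], "delta_rot": [0, -0.003, 0], "claw": 75},
    {"delta_pos": [0.003, 0, -0.082], "delta_rot": [0, -0.003, 0], "claw": 75},
    {"delta_pos": [0.003, 0, -0.082], "delta_rot": [0, -0.003, 0], "claw": 75},
    {"delta_pos": [0.003, 0, -0.082], "delta_rot": [0, -0.003, 0], "claw": 30},
    {"delta_pos": [0.003, 0, -0.082], "delta_rot": [0, -0.003, 0], "claw": 30},
    {"delta_pos": [0.003, 0, -0.082], "delta_rot": [0, -0.003, 0], "claw": 30},
    {"delta_pos": [0.003, 0, -0.082], "delta_rot": [0, -0.003, 0], "claw": 30},
    {"delta_pos": [0.003, 0, -0.082], "delta_rot": [0, -0.003, 0], "claw": 30},
    {"delta_pos": [0.003, 0, -0.082], "delta_rot": [0, -0.003, 0], "claw": 30},
    {"delta_pos": [0.003, 0, -0.06], "delta_rot": [0, -0.003, 0], "claw": 30},
    {"delta_pos": [0.003, 0, -0.02], "delta_rot": [0, -0.003, 0], "claw": 30},
    {"delta_pos": [0.003, 0, 0.02], "delta_rot": [0, -0.003, 0], "claw": 30},
    {"delta_pos": [0.003, 0, 0.06], "delta_rot": [0, -0.003, 0], "claw": 30},
    {"delta_pos": [0.003, 0, 0.1], "delta_rot": [0, -0.003, 0], "claw": 30},
    {"delta_pos": [0.003, 0, 0.14], "delta_rot": [0, -0.003, 0], "claw": 30},
    {"delta_pos": [0.003, 0, 0.15], "delta_rot": [0, -0.003, 0], "claw": 30},
    {"delta_pos": [0.003, 0, 0.15], "delta_rot": [0, -0.003, 0], "claw": 30},
  ],
)

```text
time: 18.77
eef_pos: [0.6873, -0.0085, 0.2784]
tcp_rot: [-0.192, 0.674, 0.186, 0.689]
contact_force: [-0.6, 0.1, 0.4]
opening: 0.576
```

```bash
python3 - <<'E'
from h import *
print(ctrl.get_state()["opening"]);go((.4565,-.359,.082),82)
E
```

```text
0.5755822653928041
jaw now 121.0 q [-0.16  0.29  1.54  0.    1.3  -2.27] t 18.8
 dpos [-0.2308 -0.3505 -0.1964] drot A [ 0.0036  0.0069 -0.2167] B [-0.0088  0.0047  0.7833]
```

Request:
play_rows(
  targets=[
    {"delta_pos": [-0.231, -0.3505, 0], "delta_rot": [0.004, 0.007, -0.217], "claw": 30},
    {"delta_pos": [-0.231, -0.3505, 0], "delta_rot": [0.004, 0.007, -0.217], "claw": 30},
    {"delta_pos": [-0.231, -0.3505, 0], "delta_rot": [0.004, 0.007, -0.217], "claw": 30},
    {"delta_pos": [-0.231, -0.3505, 0], "delta_rot": [0.004, 0.007, -0.217], "claw": 30},
    {"delta_pos": [-0.231, -0.3505, 0], "delta_rot": [0.004, 0.007, -0.217], "claw": 30},
    {"delta_pos": [-0.231, -0.3505, 0], "delta_rot": [0.004, 0.007, -0.217], "claw": 30},
    {"delta_pos": [-0.231, -0.3505, 0], "delta_rot": [0.004, 0.007, -0.217], "claw": 30},
    {"delta_pos": [-0.231, -0.3505, 0], "delta_rot": [0.004, 0.007, -0.217], "claw": 30},
    {"delta_pos": [-0.231, -0.3505, 0], "delta_rot": [0.004, 0.007, -0.217], "claw": 30},
    {"delta_pos": [-0.231, -0.3505, 0], "delta_rot": [0.004, 0.007, -0.217], "claw": 30},
    {"delta_pos": [-0.231, -0.3505, 0], "delta_rot": [0.004, 0.007, -0.217], "claw": 30},
    {"delta_pos": [-0.231, -0.3505, -0.04], "delta_rot": [0.004, 0.007, -0.217], "claw": 30},
    {"delta_pos": [-0.231, -0.3505, -0.08], "delta_rot": [0.004, 0.007, -0.217], "claw": 30},
    {"delta_pos": [-0.231, -0.3505, -0.12], "delta_rot": [0.004, 0.007, -0.217], "claw": 30},
    {"delta_pos": [-0.231, -0.3505, -0.15], "delta_rot": [0.004, 0.007, -0.217], "claw": 30},
    {"delta_pos": [-0.231, -0.3505, -0.18], "delta_rot": [0.004, 0.007, -0.217], "claw": 30},
    {"delta_pos": [-0.231, -0.3505, -0.195], "delta_rot": [0.004, 0.007, -0.217], "claw": 30},
    {"delta_pos": [-0.231, -0.3505, -0.195], "delta_rot": [0.004, 0.007, -0.217], "claw": 60},
    {"delta_pos": [-0.231, -0.3505, -0.195], "delta_rot": [0.004, 0.007, -0.217], "claw": 60},
    {"delta_pos": [-0.231, -0.3505, -0.195], "delta_rot": [0.004, 0.007, -0.217], "claw": 60},
  ],
)

```text
time: 20.43
eef_pos: [0.4557, -0.3581, 0.0824]
tcp_rot: [0.051, 0.706, -0.049, 0.705]
contact_force: [0.8, 0.1, 0.6]
opening: 0.699
```

Request:
play_rows(
  targets=[
    {"delta_pos": [0, 0, 0.04], "delta_rot": [0, 0, 0], "claw": 60},
    {"delta_pos": [0, 0, 0.08], "delta_rot": [0, 0, 0], "claw": 60},
    {"delta_pos": [0, 0, 0.12], "delta_rot": [0, 0, 0], "claw": 60},
    {"delta_pos": [0, 0, 0.16], "delta_rot": [0, 0, 0], "claw": 85},
    {"delta_pos": [0, 0, 0.19], "delta_rot": [0, 0, 0], "claw": 85},
    {"delta_pos": [0, 0, 0.19], "delta_rot": [0, 0, 0], "claw": 85},
  ],
)

```text
time: 20.93
eef_pos: [0.4579, -0.3605, 0.2825]
tcp_rot: [0.047, 0.702, -0.053, 0.709]
contact_force: [1.2, -0.7, 0.8]
opening: 0.996
```

```bash
python3 - <<'E'
from h import *
s=ctrl.get_state();print(s["eef_pos"],s["opening"],s["contact_force"])
go((.517,-.345,.27),-8)
t=ctrl.read_camera("top");sd=ctrl.read_camera("side"); cv2.imwrite("pics/ts.png",np.hstack([cv2.resize(t,(400,300)),cv2.resize(sd,(400,300))]))
E
```

```text
[ 0.45792903 -0.36053707  0.28245115] 0.9959626323496944 [ 1.19124489 -0.74038952  0.76042599]
jaw now 82.0 q [-0.84  0.06  1.79  0.    1.28 -2.27] t 20.9
 dpos [ 0.0591  0.0155 -0.0125] drot A [ 0.0046 -0.     -0.4997] B [0.     0.0046 0.5003]
```

View pics/ts.png

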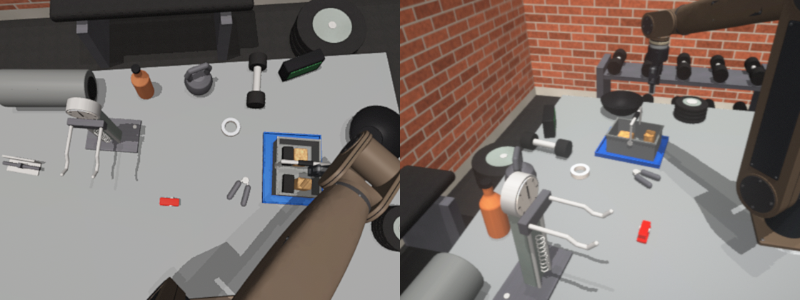

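Request:
play_rows(
  targets=[
    {"delta_pos": [0.059, 0.0155, 0], "delta_rot": [0.0046, 0, -0.4997], "claw": 85},
    {"delta_pos": [0.059, 0.0155, 0], "delta_rot": [0.0046, 0, -0.4997], "claw": 85},
    {"delta_pos": [0.059, 0.0155, 0], "delta_rot": [0.0046, 0, -0.4997], "claw": 85},
    {"delta_pos": [0.059, 0.0155, 0], "delta_rot": [0.0046, 0, -0.4997], "claw": 85},
    {"delta_pos": [0.059, 0.0155, 0], "delta_rot": [0.0046, 0, -0.4997], "claw": 85},
    {"delta_pos": [0.059, 0.0155, 0], "delta_rot": [0.0046, 0, -0.4997], "claw": 85},
    {"delta_pos": [0.059, 0.0155, 0], "delta_rot": [0.0046, 0, -0.4997], "claw": 85},
    {"delta_pos": [0.059, 0.0155, 0], "delta_rot": [0.0046, 0, -0.4997], "claw": 85},
    {"delta_pos": [0.059, 0.0155, 0], "delta_rot": [0.0046, 0, -0.4997], "claw": 85},
    {"delta_pos": [0.059, 0.0155, 0], "delta_rot": [0.0046, 0, -0.4997], "claw": 85},
    {"delta_pos": [0.059, 0.0155, 0], "delta_rot": [0.0046, 0, -0.4997], "claw": 85},
    {"delta_pos": [0.059, 0.0155, 0], "delta_rot": [0.0046, 0, -0.4997], "claw": 85},
    {"delta_pos": [0.059, 0.0155, 0], "delta_rot": [0.0046, 0, -0.4997], "claw": 85},
    {"delta_pos": [0.059, 0.0155, 0], "delta_rot": [0.0046, 0, -0.4997], "claw": 85},
    {"delta_pos": [0.059, 0.0155, -0.03], "delta_rot": [0.0046, 0, -0.4997], "claw": 85},
    {"delta_pos": [0.059, 0.0155, -0.05], "delta_rot": [0.0046, 0, -0.4997], "claw": 85},
    {"delta_pos": [0.059, 0.0155, -0.05], "delta_rot": [0.0046, 0, -0.4997], "claw": 85},
  ],
)

```text
time: 22.45
eef_pos: [0.5123, -0.3405, 0.2176]
tcp_rot: [0.537, 0.469, -0.53, 0.46]
contact_force: [0.0, 0.3, -0.9]
opening: 0.994
```

```bash
python3 - <<'E'
from h import *
s=ctrl.get_state();print(s["eef_pos"],s["opening"],s["contact_force"])
go((.517,-.345,.161),-8)
im=ctrl.read_camera("wrist"); cv2.imwrite("pics/w5.png",im)
E
```

```text
[ 0.51225942 -0.34052349  0.21759197] 0.9938340068134546 [ 0.03387204  0.31801662 -0.91801473]
jaw now -7.9 q [-0.76  0.19  1.76  0.01  1.2  -0.62] t 22.4
 dpos [ 0.0047 -0.0045 -0.0566] drot A [-0.0052 -0.0002 -0.0006] B [ 4.000e-04 -8.200e-03  9.994e-01]
```

View pics/w5.png

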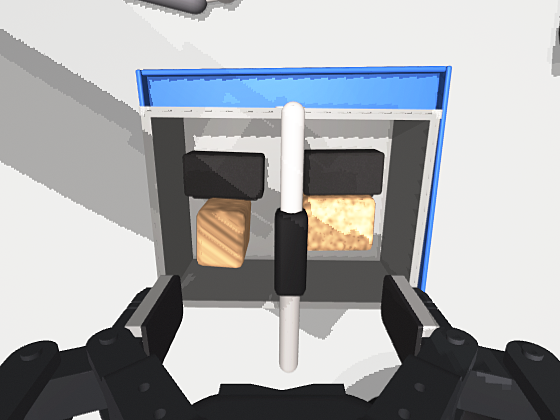

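Request:
play_rows(
  targets=[
    {"delta_pos": [0.005, -0.0045, -0.02], "delta_rot": [-0.005, 0, 0], "claw": 85},
    {"delta_pos": [0.005, -0.0045, -0.04], "delta_rot": [-0.005, 0, 0], "claw": 85},
    {"delta_pos": [0.005, -0.0045, -0.0565], "delta_rot": [-0.005, 0, 0], "claw": 85},
    {"delta_pos": [0.005, -0.0045, -0.0565], "delta_rot": [-0.005, 0, 0], "claw": 85},
    {"delta_pos": [0.005, -0.0045, -0.0565], "delta_rot": [-0.005, 0, 0], "claw": 50},
    {"delta_pos": [0.005, -0.0045, -0.0565], "delta_rot": [-0.005, 0, 0], "claw": 30},
    {"delta_pos": [0.005, -0.0045, -0.0565], "delta_rot": [-0.005, 0, 0], "claw": 5},
    {"delta_pos": [0.005, -0.0045, -0.0565], "delta_rot": [-0.005, 0, 0], "claw": 5},
    {"delta_pos": [0.005, -0.0045, -0.0565], "delta_rot": [-0.005, 0, 0], "claw": 5},
    {"delta_pos": [0.005, -0.0045, -0.0565], "delta_rot": [-0.005, 0, 0], "claw": 5},
    {"delta_pos": [0.005, -0.0045, -0.0565], "delta_rot": [-0.005, 0, 0], "claw": 5},
    {"delta_pos": [0.005, -0.0045, -0.0565], "delta_rot": [-0.005, 0, 0], "claw": 5},
    {"delta_pos": [0.005, -0.0045, -0.0565], "delta_rot": [-0.005, 0, 0], "claw": 5},
  ],
  newtons=60,
)

```text
time: 23.58
eef_pos: [0.5175, -0.3461, 0.1646]
tcp_rot: [-0.533, -0.464, 0.534, -0.465]
contact_force: [-4.5, 0.6, 4.1]
opening: 0.2
```

```bash
python3 - <<'E'
from h import *
s=ctrl.get_state();print(s["eef_pos"],s["opening"],s["contact_force"],s["wrist_torque"]);go((.517,-.345,.37),-8)
E
```

```text
[ 0.51751943 -0.34610862  0.16462909] 0.20005158563562522 [-4.48894707  0.61897927  4.09237084] [0.08380467 0.67470217 0.06088039]
jaw now -7.9 q [-0.75  0.26  1.78 -0.    1.1  -0.61] t 23.6
 dpos [-0.0005  0.0011  0.2054] drot A [ 0.0006  0.0001 -0.0006] B [-1.000e-04  1.000e-03  9.994e-01]
```

Request:
play_rows(
  targets=[
    {"delta_pos": [0, 0, 0.01], "delta_rot": [0, 0, 0], "claw": 5},
    {"delta_pos": [0, 0, 0.025], "delta_rot": [0, 0, 0], "claw": 5},
    {"delta_pos": [0, 0, 0.045], "delta_rot": [0, 0, 0], "claw": 5},
    {"delta_pos": [0, 0, 0.07], "delta_rot": [0, 0, 0], "claw": 5},
    {"delta_pos": [0, 0, 0.095], "delta_rot": [0, 0, 0], "claw": 5},
    {"delta_pos": [0, 0, 0.12], "delta_rot": [0, 0, 0], "claw": 5},
    {"delta_pos": [0, 0, 0.135], "delta_rot": [0, 0, 0], "claw": 5},
    {"delta_pos": [0, 0, 0.14], "delta_rot": [0, 0, 0], "claw": 5},
    {"delta_pos": [0, 0, 0.14], "delta_rot": [0, 0, 0], "claw": 5},
    {"delta_pos": [0, 0, 0.14], "delta_rot": [0, 0, 0], "claw": 5},
  ],
)

```text
time: 24.42
eef_pos: [0.5171, -0.3455, 0.3027]
tcp_rot: [-0.533, -0.465, 0.534, -0.464]
contact_force: [-1.2, 0.8, -6.4]
opening: 0.196
```

```bash
python3 - <<'E'
from h import *
s=ctrl.get_state();print(s["eef_pos"],s["opening"],s["contact_force"],s["wrist_torque"])
d=np.array([.990,-.139]); hk=np.array([.508,.354])+.030*d; print("hook",hk, "start",hk-.11*d); go((*(hk-.11*d),.304),-8)
sd=ctrl.read_camera("side"); cv2.imwrite("pics/s6.png",cv2.resize(sd[20:300,200:480],(560,560)))
E
```

```text
[ 0.51712345 -0.34548925  0.30272241] 0.1957125967176696 [-1.18236582  0.82172589 -6.42887931] [ 0.00370804  0.07980401 -0.02156203]
hook [0.5377  0.34983] start [0.4288  0.36512]
jaw now -7.9 q [-0.75  0.14  1.66 -0.    1.34 -0.61] t 24.4
 dpos [-0.0883  0.7106  0.0013] drot A [-0.0001 -0.0005 -0.0006] B [ 8.000e-04 -1.000e-04  9.994e-01]
```

View pics/s6.png

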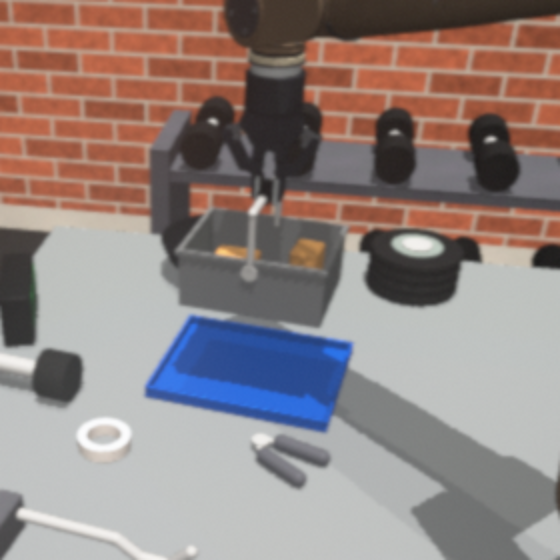

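Request:
play_rows(
  targets=[
    {"delta_pos": [-0.002, 0.02, 0.001], "delta_rot": [0, 0, 0], "claw": 5},
    {"delta_pos": [-0.006, 0.05, 0.001], "delta_rot": [0, 0, 0], "claw": 5},
    {"delta_pos": [-0.011, 0.09, 0.001], "delta_rot": [0, 0, 0], "claw": 5},
    {"delta_pos": [-0.016, 0.13, 0.001], "delta_rot": [0, 0, 0], "claw": 5},
    {"delta_pos": [-0.021, 0.17, 0.001], "delta_rot": [0, 0, 0], "claw": 5},
    {"delta_pos": [-0.026, 0.21, 0.001], "delta_rot": [0, 0, 0], "claw": 5},
    {"delta_pos": [-0.031, 0.25, 0.001], "delta_rot": [0, 0, 0], "claw": 5},
    {"delta_pos": [-0.036, 0.29, 0.001], "delta_rot": [0, 0, 0], "claw": 5},
    {"delta_pos": [-0.041, 0.33, 0.001], "delta_rot": [0, 0, 0], "claw": 5},
    {"delta_pos": [-0.046, 0.37, 0.001], "delta_rot": [0, 0, 0], "claw": 5},
    {"delta_pos": [-0.051, 0.41, 0.001], "delta_rot": [0, 0, 0], "claw": 5},
    {"delta_pos": [-0.056, 0.45, 0.001], "delta_rot": [0, 0, 0], "claw": 5},
    {"delta_pos": [-0.061, 0.49, 0.001], "delta_rot": [0, 0, 0], "claw": 5},
    {"delta_pos": [-0.066, 0.53, 0.001], "delta_rot": [0, 0, 0], "claw": 5},
    {"delta_pos": [-0.071, 0.57, 0.001], "delta_rot": [0, 0, 0], "claw": 5},
    {"delta_pos": [-0.076, 0.61, 0.001], "delta_rot": [0, 0, 0], "claw": 5},
    {"delta_pos": [-0.081, 0.65, 0.001], "delta_rot": [0, 0, 0], "claw": 5},
    {"delta_pos": [-0.085, 0.68, 0.001], "delta_rot": [0, 0, 0], "claw": 5},
    {"delta_pos": [-0.087, 0.7, 0.001], "delta_rot": [0, 0, 0], "claw": 5},
    {"delta_pos": [-0.088, 0.7105, 0.001], "delta_rot": [0, 0, 0], "claw": 5},
  ],
)

```text
time: 26.13
eef_pos: [0.4272, 0.3674, 0.3003]
tcp_rot: [-0.531, -0.467, 0.534, -0.463]
contact_force: [0.9, -0.7, -5.8]
opening: 0.198
```

```bash
python3 - <<'E'
from h import *
t=ctrl.read_camera("top");sd=ctrl.read_camera("side")
cv2.imwrite("pics/ts7.png",np.hstack([cv2.resize(t[120:300,40:220],(400,400)),cv2.resize(sd[200:400,150:350],(400,400))]))
s=ctrl.get_state();print(s["eef_pos"],s["opening"],s["contact_force"],s["wrist_torque"])
go((.5377,.3498,.304),-8)
E
```

```text
[0.42792006 0.36592767 0.30085157] 0.200824259126671 [ 0.45611359 -0.91547215 -4.88891097] [-0.36790459  0.02646846 -0.04925584]
jaw now -7.8 q [0.53 0.01 1.8  0.   1.33 0.66] t 26.2
 dpos [ 0.1098 -0.0161  0.0031] drot A [ 0.0002 -0.0018 -0.0013] B [2.900e-03 3.000e-04 9.987e-01]
```

View pics/ts7.png

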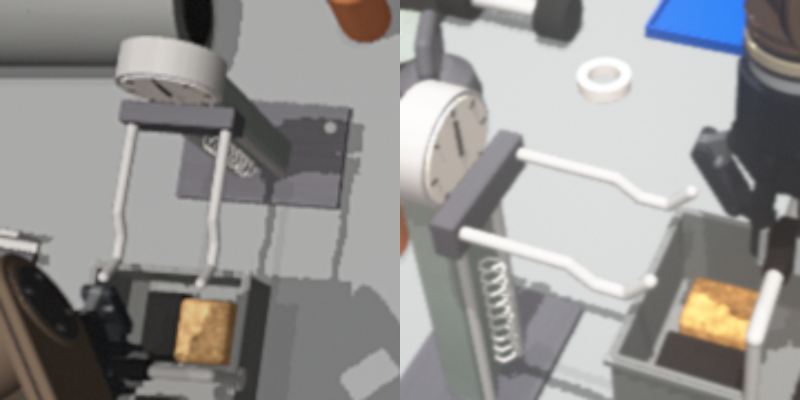

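Request:
play_rows(
  targets=[
    {"delta_pos": [0, 0, 0.003], "delta_rot": [0, -0.001, -0.001], "claw": 5},
    {"delta_pos": [0, 0, 0.003], "delta_rot": [0, -0.001, -0.001], "claw": 5},
    {"delta_pos": [0, 0, 0.003], "delta_rot": [0, -0.001, -0.001], "claw": 5},
    {"delta_pos": [0, 0, 0.003], "delta_rot": [0, -0.001, -0.001], "claw": 5},
    {"delta_pos": [0.01, -0.0015, 0.003], "delta_rot": [0, -0.001, -0.001], "claw": 5},
    {"delta_pos": [0.025, -0.0035, 0.003], "delta_rot": [0, -0.001, -0.001], "claw": 5},
    {"delta_pos": [0.04, -0.006, 0.003], "delta_rot": [0, -0.001, -0.001], "claw": 5},
    {"delta_pos": [0.05, -0.0075, 0.003], "delta_rot": [0, -0.001, -0.001], "claw": 5},
    {"delta_pos": [0.05, -0.0075, 0.003], "delta_rot": [0, -0.001, -0.001], "claw": 5},
    {"delta_pos": [0.05, -0.0075, 0.003], "delta_rot": [0, -0.001, -0.001], "claw": 5},
  ],
)

```text
time: 27.07
eef_pos: [0.4788, 0.358, 0.3034]
tcp_rot: [-0.532, -0.465, 0.535, -0.463]
contact_force: [-0.1, 0.5, -4.7]
opening: 0.198
```

```bash
python3 - <<'E'
from h import *
s=ctrl.get_state();print(s["eef_pos"],s["opening"],s["contact_force"],s["wrist_torque"])
go((.5377,.3498,.304),-8)
E
```

```text
[0.47880087 0.3580028  0.3033978 ] 0.198153266291333 [-0.11807598  0.49671793 -4.69439919] [-0.03366575 -0.00847427 -0.00403761]
jaw now -8.0 q [0.47 0.09 1.72 0.   1.34 0.61] t 27.1
 dpos [ 0.0589 -0.0082  0.0006] drot A [ 0.0002 -0.0013  0.0002] B [-2.100e-03 -4.000e-04 -9.998e-01]
```

Request:
play_rows(
  targets=[
    {"delta_pos": [0.01, -0.0015, 0.001], "delta_rot": [0, -0.001, 0], "claw": 5},
    {"delta_pos": [0.02, -0.003, 0.001], "delta_rot": [0, -0.001, 0], "claw": 5},
    {"delta_pos": [0.03, -0.0042, 0.001], "delta_rot": [0, -0.001, 0], "claw": 5},
    {"delta_pos": [0.04, -0.0056, 0.001], "delta_rot": [0, -0.001, 0], "claw": 5},
    {"delta_pos": [0.05, -0.007, 0.001], "delta_rot": [0, -0.001, 0], "claw": 5},
    {"delta_pos": [0.059, -0.0082, 0.001], "delta_rot": [0, -0.001, 0], "claw": 5},
    {"delta_pos": [0.059, -0.0082, 0.001], "delta_rot": [0, -0.001, 0], "claw": 5},
    {"delta_pos": [0.059, -0.0082, 0.001], "delta_rot": [0, -0.001, 0], "claw": 5},
  ],
)

```text
time: 27.73
eef_pos: [0.5382, 0.3496, 0.3041]
tcp_rot: [-0.533, -0.464, 0.535, -0.463]
contact_force: [-1.0, -0.5, -5.7]
opening: 0.195
```

```bash
python3 - <<'E'
from h import *
s=ctrl.get_state();print(s["eef_pos"],s["opening"],s["contact_force"],s["wrist_torque"])
t=ctrl.read_camera("top");sd=ctrl.read_camera("side")
cv2.imwrite("pics/ts8.png",np.hstack([cv2.resize(t[120:300,40:220],(400,400)),cv2.resize(sd[200:400,150:350],(400,400))]))
E
```

```text
[0.53824721 0.34960558 0.30412858] 0.19522280834858416 [-1.02944433 -0.49543868 -5.72122882] [-0.02869513  0.06784254  0.00417896]
```

View pics/ts8.png

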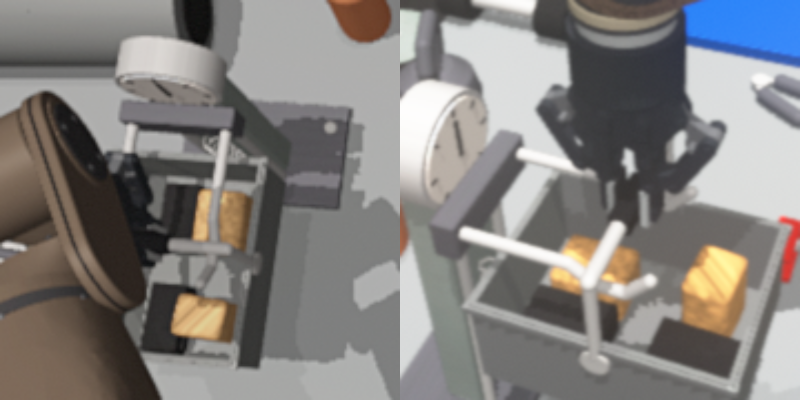

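Request:
play_rows(
  targets=[
    {"delta_pos": [0, 0, -0.01], "delta_rot": [0, 0, 0], "claw": 5},
    {"delta_pos": [0, 0, -0.02], "delta_rot": [0, 0, 0], "claw": 5},
    {"delta_pos": [0, 0, -0.03], "delta_rot": [0, 0, 0], "claw": 5},
    {"delta_pos": [0, 0, -0.035], "delta_rot": [0, 0, 0], "claw": 5},
    {"delta_pos": [0, 0, -0.04], "delta_rot": [0, 0, 0], "claw": 5},
    {"delta_pos": [0, 0, -0.044], "delta_rot": [0, 0, 0], "claw": 5},
    {"delta_pos": [0, 0, -0.048], "delta_rot": [0, 0, 0], "claw": 5},
    {"delta_pos": [0, 0, -0.052], "delta_rot": [0, 0, 0], "claw": 5},
    {"delta_pos": [0, 0, -0.056], "delta_rot": [0, 0, 0], "claw": 5},
    {"delta_pos": [0, 0, -0.056], "delta_rot": [0, 0, 0], "claw": 5},
    {"delta_pos": [0, 0, -0.056], "delta_rot": [0, 0, 0], "claw": 5},
    {"delta_pos": [0, 0, -0.056], "delta_rot": [0, 0, 0], "claw": 5},
  ],
)

```text
time: 28.83
eef_pos: [0.5375, 0.35, 0.2489]
tcp_rot: [-0.533, -0.464, 0.534, -0.464]
contact_force: [-3.2, -0.6, -0.6]
opening: 0.196
```

```bash
python3 - <<'E'
from h import *
s=ctrl.get_state();print(s["eef_pos"],s["opening"],s["contact_force"],s["wrist_torque"])
t=ctrl.read_camera("top");sd=ctrl.read_camera("side")
cv2.imwrite("pics/ts9.png",np.hstack([cv2.resize(t[120:300,40:220],(400,400)),cv2.resize(sd[200:400,150:350],(400,400))]))
E
```

```text
[0.53751677 0.35002418 0.24892531] 0.19568085674923086 [-3.23987465 -0.62897826 -0.6249695 ] [-0.13291889  0.49083699 -0.02539075]
```

View pics/ts9.png

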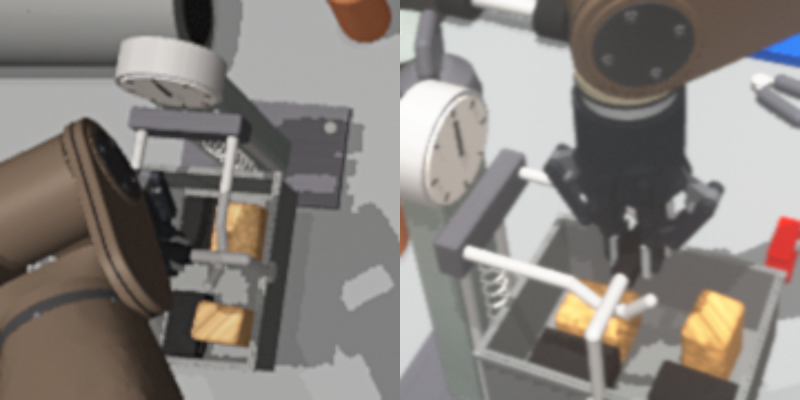

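Request:
play_rows(
  targets=[
    {"delta_pos": [-0.002, 0, -0.001], "delta_rot": [0, 0, 0], "claw": 5},
    {"delta_pos": [-0.004, 0.0005, -0.002], "delta_rot": [0, 0, 0], "claw": 5},
    {"delta_pos": [-0.004, 0.0005, -0.002], "delta_rot": [0, 0, 0], "claw": 5},
    {"delta_pos": [-0.004, 0.0005, -0.002], "delta_rot": [0, 0, 0], "claw": 5},
  ],
)

```text
time: 29.27
eef_pos: [0.5346, 0.3506, 0.2476]
tcp_rot: [0.534, 0.463, -0.533, 0.464]
contact_force: [3.9, -0.3, 0.3]
opening: 0.193
```

```bash
python3 - <<'E'
from h import *
s=ctrl.get_state();print(s["eef_pos"],s["opening"],s["contact_force"],s["wrist_torque"])
E
```

```text
[0.53457318 0.35061853 0.24761456] 0.19250811024266626 [ 3.91647646 -0.34794228  0.2561273 ] [-0.04671655 -0.59565396  0.05776623]
```

Request:
play_rows(
  targets=[
    {"delta_pos": [0.001, 0, 0], "delta_rot": [0, 0, 0], "claw": 5},
    {"delta_pos": [0.002, 0, 0], "delta_rot": [0, 0, 0], "claw": 5},
    {"delta_pos": [0.002, 0, 0], "delta_rot": [0, 0, 0], "claw": 20},
    {"delta_pos": [0.002, 0, 0], "delta_rot": [0, 0, 0], "claw": 30},
    {"delta_pos": [0.002, 0, 0], "delta_rot": [0, 0, 0], "claw": 45},
    {"delta_pos": [0.002, 0, 0], "delta_rot": [0, 0, 0], "claw": 65},
    {"delta_pos": [0.002, 0, 0], "delta_rot": [0, 0, 0], "claw": 85},
    {"delta_pos": [0.002, 0, 0], "delta_rot": [0, 0, 0], "claw": 85},
    {"delta_pos": [0.002, 0, 0.02], "delta_rot": [0, 0, 0], "claw": 85},
    {"delta_pos": [0.002, 0, 0.05], "delta_rot": [0, 0, 0], "claw": 85},
    {"delta_pos": [0.002, 0, 0.09], "delta_rot": [0, 0, 0], "claw": 85},
    {"delta_pos": [0.002, 0, 0.12], "delta_rot": [0, 0, 0], "claw": 85},
    {"delta_pos": [0.002, 0, 0.12], "delta_rot": [0, 0, 0], "claw": 85},
  ],
)

```text
time: 30.35
eef_pos: [0.5387, 0.3516, 0.3776]
tcp_rot: [0.54, 0.462, -0.528, 0.466]
contact_force: [0.3, -0.2, 1.9]
opening: 1.001
```

```bash
python3 - <<'E'
from h import *
s=ctrl.get_state();print(s["eef_pos"],s["opening"],s["contact_force"],s["wrist_torque"])
t=ctrl.read_camera("top");sd=ctrl.read_camera("side");w=ctrl.read_camera("wrist")
cv2.imwrite("pics/side10.png",sd)
cv2.imwrite("pics/ts10.png",np.hstack([cv2.resize(w,(400,300)),cv2.resize(sd[200:400,150:350],(300,300))]))
E
```

```text
[0.53869519 0.3516076  0.3776298 ] 1.000833517677618 [ 0.28911115 -0.21274661  1.88186158] [-0.03978764 -0.03997349 -0.0264159 ]
```

View pics/ts10.png

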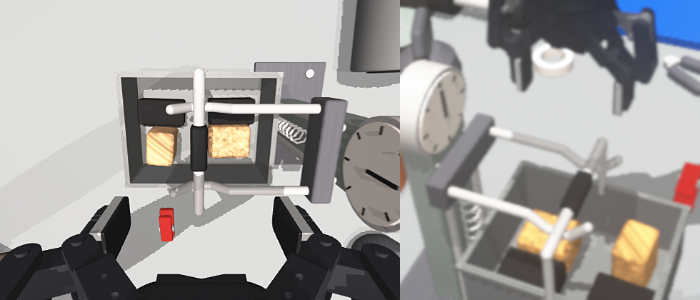

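Request:
play_rows(
  targets=[
    {"delta_pos": [0, 0, 0.01], "delta_rot": [0, 0, 0], "claw": 85},
    {"delta_pos": [0, 0, 0.01], "delta_rot": [0, 0, 0], "claw": 85},
    {"delta_pos": [0, 0, 0.01], "delta_rot": [0, 0, 0], "claw": 85},
    {"delta_pos": [0, 0, 0.01], "delta_rot": [0, 0, 0], "claw": 85},
    {"delta_pos": [0, 0, 0.01], "delta_rot": [0, 0, 0], "claw": 85},
    {"delta_pos": [0, 0, 0.01], "delta_rot": [0, 0, 0], "claw": 85},
    {"delta_pos": [0, 0, 0.01], "delta_rot": [0, 0, 0], "claw": 85},
    {"delta_pos": [0, 0, 0.01], "delta_rot": [0, 0, 0], "claw": 85},
    {"delta_pos": [0, 0, 0.01], "delta_rot": [0, 0, 0], "claw": 85},
    {"delta_pos": [0, 0, 0.01], "delta_rot": [0, 0, 0], "claw": 85},
    {"delta_pos": [0, 0, 0.01], "delta_rot": [0, 0, 0], "claw": 85},
    {"delta_pos": [0, 0, 0.01], "delta_rot": [0, 0, 0], "claw": 85},
    {"delta_pos": [0, 0, 0.01], "delta_rot": [0, 0, 0], "claw": 85},
    {"delta_pos": [0, 0, 0.01], "delta_rot": [0, 0, 0], "claw": 85},
    {"delta_pos": [0, 0, 0.01], "delta_rot": [0, 0, 0], "claw": 85},
    {"delta_pos": [0, 0, 0.01], "delta_rot": [0, 0, 0], "claw": 85},
    {"delta_pos": [0, 0, 0.01], "delta_rot": [0, 0, 0], "claw": 85},
    {"delta_pos": [0, 0, 0.01], "delta_rot": [0, 0, 0], "claw": 85},
    {"delta_pos": [0, 0, 0.01], "delta_rot": [0, 0, 0], "claw": 85},
    {"delta_pos": [0, 0, 0.01], "delta_rot": [0, 0, 0], "claw": 85},
  ],
)

```text
time: 32.17
eef_pos: [0.5366, 0.3506, 0.3776]
tcp_rot: [0.535, 0.463, -0.533, 0.464]
contact_force: [-0.6, 0.4, 0.3]
opening: 0.993
```

Request:
play_rows(
  targets=[
    {"delta_pos": [0, 0, 0], "delta_rot": [0, 0, 0], "claw": 85},
    {"delta_pos": [0, 0, 0], "delta_rot": [0, 0, 0], "claw": 85},
    {"delta_pos": [0, 0, 0], "delta_rot": [0, 0, 0], "claw": 85},
    {"delta_pos": [0, 0, 0], "delta_rot": [0, 0, 0], "claw": 85},
    {"delta_pos": [0, 0, 0], "delta_rot": [0, 0, 0], "claw": 85},
    {"delta_pos": [0, 0, 0], "delta_rot": [0, 0, 0], "claw": 85},
    {"delta_pos": [0, 0, 0], "delta_rot": [0, 0, 0], "claw": 85},
    {"delta_pos": [0, 0, 0], "delta_rot": [0, 0, 0], "claw": 85},
    {"delta_pos": [0, 0, 0], "delta_rot": [0, 0, 0], "claw": 85},
    {"delta_pos": [0, 0, 0], "delta_rot": [0, 0, 0], "claw": 85},
    {"delta_pos": [0, 0, 0], "delta_rot": [0, 0, 0], "claw": 85},
    {"delta_pos": [0, 0, 0], "delta_rot": [0, 0, 0], "claw": 85},
    {"delta_pos": [0, 0, 0], "delta_rot": [0, 0, 0], "claw": 85},
    {"delta_pos": [0, 0, 0], "delta_rot": [0, 0, 0], "claw": 85},
    {"delta_pos": [0, 0, 0], "delta_rot": [0, 0, 0], "claw": 85},
    {"delta_pos": [0, 0, 0], "delta_rot": [0, 0, 0], "claw": 85},
    {"delta_pos": [0, 0, 0], "delta_rot": [0, 0, 0], "claw": 85},
    {"delta_pos": [0, 0, 0], "delta_rot": [0, 0, 0], "claw": 85},
    {"delta_pos": [0, 0, 0], "delta_rot": [0, 0, 0], "claw": 85},
    {"delta_pos": [0, 0, 0], "delta_rot": [0, 0, 0], "claw": 85},
  ],
)

```text
time: 33.83
eef_pos: [0.5365, 0.3506, 0.3777]
tcp_rot: [0.535, 0.463, -0.533, 0.464]
contact_force: [0.9, -1.2, -1.1]
opening: 0.995
```

```bash
python3 - <<'E'
from h import *
for i in range(3): cv2.imwrite(f"pics/hang{i}.png",ctrl.read_camera("side"))
a=[cv2.imread(f"pics/{n}.png")[270:400,160:310].astype(int) for n in("side10","hang0","hang1","hang2")]
print([np.abs(x-a[-1]).max() for x in a],ctrl.get_state()["time"])
E
```

```text
[np.int64(97), np.int64(13), np.int64(19), np.int64(0)] 33.9833
```

Request:
play_rows(
  targets=[
    {"delta_pos": [0, 0, 0], "delta_rot": [0, 0, 0], "claw": 85},
    {"delta_pos": [0, 0, 0], "delta_rot": [0, 0, 0], "claw": 85},
    {"delta_pos": [0, 0, 0], "delta_rot": [0, 0, 0], "claw": 85},
    {"delta_pos": [0, 0, 0], "delta_rot": [0, 0, 0], "claw": 85},
    {"delta_pos": [0, 0, 0], "delta_rot": [0, 0, 0], "claw": 85},
    {"delta_pos": [0, 0, 0], "delta_rot": [0, 0, 0], "claw": 85},
    {"delta_pos": [0, 0, 0], "delta_rot": [0, 0, 0], "claw": 85},
    {"delta_pos": [0, 0, 0], "delta_rot": [0, 0, 0], "claw": 85},
    {"delta_pos": [0, 0, 0], "delta_rot": [0, 0, 0], "claw": 85},
    {"delta_pos": [0, 0, 0], "delta_rot": [0, 0, 0], "claw": 85},
    {"delta_pos": [0, 0, 0], "delta_rot": [0, 0, 0], "claw": 85},
    {"delta_pos": [0, 0, 0], "delta_rot": [0, 0, 0], "claw": 85},
    {"delta_pos": [0, 0, 0], "delta_rot": [0, 0, 0], "claw": 85},
    {"delta_pos": [0, 0, 0], "delta_rot": [0, 0, 0], "claw": 85},
    {"delta_pos": [0, 0, 0], "delta_rot": [0, 0, 0], "claw": 85},
    {"delta_pos": [0, 0, 0], "delta_rot": [0, 0, 0], "claw": 85},
    {"delta_pos": [0, 0, 0], "delta_rot": [0, 0, 0], "claw": 85},
    {"delta_pos": [0, 0, 0], "delta_rot": [0, 0, 0], "claw": 85},
    {"delta_pos": [0, 0, 0], "delta_rot": [0, 0, 0], "claw": 85},
    {"delta_pos": [0, 0, 0], "delta_rot": [0, 0, 0], "claw": 85},
  ],
)

```text
time: 35.65
eef_pos: [0.5365, 0.3506, 0.3777]
tcp_rot: [0.535, 0.463, -0.533, 0.464]
contact_force: [0.0, 0.5, 0.4]
opening: 0.994
```

Request:
play_rows(
  targets=[
    {"delta_pos": [0, 0, 0], "delta_rot": [0, 0, 0], "claw": 85},
    {"delta_pos": [0, 0, 0], "delta_rot": [0, 0, 0], "claw": 85},
    {"delta_pos": [0, 0, 0], "delta_rot": [0, 0, 0], "claw": 85},
    {"delta_pos": [0, 0, 0], "delta_rot": [0, 0, 0], "claw": 85},
    {"delta_pos": [0, 0, 0], "delta_rot": [0, 0, 0], "claw": 85},
    {"delta_pos": [0, 0, 0], "delta_rot": [0, 0, 0], "claw": 85},
    {"delta_pos": [0, 0, 0], "delta_rot": [0, 0, 0], "claw": 85},
    {"delta_pos": [0, 0, 0], "delta_rot": [0, 0, 0], "claw": 85},
    {"delta_pos": [0, 0, 0], "delta_rot": [0, 0, 0], "claw": 85},
    {"delta_pos": [0, 0, 0], "delta_rot": [0, 0, 0], "claw": 85},
    {"delta_pos": [0, 0, 0], "delta_rot": [0, 0, 0], "claw": 85},
    {"delta_pos": [0, 0, 0], "delta_rot": [0, 0, 0], "claw": 85},
    {"delta_pos": [0, 0, 0], "delta_rot": [0, 0, 0], "claw": 85},
    {"delta_pos": [0, 0, 0], "delta_rot": [0, 0, 0], "claw": 85},
    {"delta_pos": [0, 0, 0], "delta_rot": [0, 0, 0], "claw": 85},
    {"delta_pos": [0, 0, 0], "delta_rot": [0, 0, 0], "claw": 85},
    {"delta_pos": [0, 0, 0], "delta_rot": [0, 0, 0], "claw": 85},
    {"delta_pos": [0, 0, 0], "delta_rot": [0, 0, 0], "claw": 85},
    {"delta_pos": [0, 0, 0], "delta_rot": [0, 0, 0], "claw": 85},
    {"delta_pos": [0, 0, 0], "delta_rot": [0, 0, 0], "claw": 85},
  ],
)

```text
time: 37.32
eef_pos: [0.5365, 0.3506, 0.3776]
tcp_rot: [0.535, 0.463, -0.533, 0.464]
contact_force: [0.4, -0.7, 0.4]
opening: 0.997
```

```bash
python3 - <<'E'
from h import *
cv2.imwrite("pics/hang3.png",ctrl.read_camera("side")); t=ctrl.read_camera("top"); cv2.imwrite("pics/hangtop.png",t); w=ctrl.read_camera("wrist"); cv2.imwrite("pics/hangw.png",w)
a=[cv2.imread(f"pics/{n}.png")[270:400,160:310].astype(int) for n in("side10","hang0","hang2","hang3")]
print([(np.abs(x-a[-1]).max(),np.abs(x-a[-1]).mean()) for x in a])
# dark grip in wrist image -> world at z ~ bar
m=(cv2.cvtColor(w,cv2.COLOR_BGR2GRAY)<45).astype(np.uint8)[100:300,150:400]
for c in cv2.findContours(m,0,2)[0]:
    if 150<cv2.contourArea(c)<6000: 
        (u,v),_,_=cv2.minAreaRect(c); print(cv2.minAreaRect(c), onz("wrist",(u+150,v+100),.237))
go((.5375,.350,.246),-8)
E
```

```text
[(np.int64(97), np.float64(1.1644444444444444)), (np.int64(24), np.float64(0.6674871794871795)), (np.int64(13), np.float64(0.6697777777777778)), (np.int64(0), np.float64(0.0))]
((240.5, 187.0), (17.0, 24.0), 0.0) [0.61773216 0.26857173 0.237     ]
((19.5, 187.0), (23.0, 24.0), -0.0) [0.43373633 0.29447389 0.237     ]
((130.01922607421875, 103.50035858154297), (23.13033676147461, 63.334434509277344), 1.1017061471939087) [0.53592356 0.35386621 0.237     ]
((174.0, 62.5), (17.0, 64.0), 90.0) [0.57302394 0.38093597 0.237     ]
jaw now -8.0 q [ 0.42  0.15  1.52 -0.    1.47  0.56] t 37.5
 dpos [ 0.0009 -0.0005 -0.1317] drot A [-0.0003  0.0008  0.0002] B [ 1.200e-03  4.000e-04 -9.998e-01]
```

Request:
play_rows(
  targets=[
    {"delta_pos": [0, 0, 0], "delta_rot": [0, 0, 0], "claw": 85},
    {"delta_pos": [0, 0, 0], "delta_rot": [0, 0, 0], "claw": 85},
    {"delta_pos": [0, 0, 0], "delta_rot": [0, 0, 0], "claw": 85},
    {"delta_pos": [0, 0, 0], "delta_rot": [0, 0, 0], "claw": 85},
    {"delta_pos": [0, 0, 0], "delta_rot": [0, 0, 0], "claw": 85},
    {"delta_pos": [0, 0, 0], "delta_rot": [0, 0, 0], "claw": 85},
    {"delta_pos": [0, 0, 0], "delta_rot": [0, 0, 0], "claw": 85},
    {"delta_pos": [0, 0, 0], "delta_rot": [0, 0, 0], "claw": 85},
    {"delta_pos": [0, 0, 0], "delta_rot": [0, 0, 0], "claw": 85},
    {"delta_pos": [0, 0, 0], "delta_rot": [0, 0, 0], "claw": 85},
    {"delta_pos": [0, 0, 0], "delta_rot": [0, 0, 0], "claw": 85},
    {"delta_pos": [0, 0, 0], "delta_rot": [0, 0, 0], "claw": 85},
    {"delta_pos": [0, 0, 0], "delta_rot": [0, 0, 0], "claw": 85},
    {"delta_pos": [0, 0, 0], "delta_rot": [0, 0, 0], "claw": 85},
    {"delta_pos": [0, 0, 0], "delta_rot": [0, 0, 0], "claw": 85},
    {"delta_pos": [0, 0, 0], "delta_rot": [0, 0, 0], "claw": 85},
    {"delta_pos": [0, 0, 0], "delta_rot": [0, 0, 0], "claw": 85},
    {"delta_pos": [0, 0, 0], "delta_rot": [0, 0, 0], "claw": 85},
    {"delta_pos": [0, 0, 0], "delta_rot": [0, 0, 0], "claw": 85},
    {"delta_pos": [0, 0, 0], "delta_rot": [0, 0, 0], "claw": 85},
  ],
)

```text
time: 39.13
eef_pos: [0.5365, 0.3506, 0.3777]
tcp_rot: [0.535, 0.463, -0.533, 0.464]
contact_force: [-0.3, 0.9, -0.3]
opening: 0.993
```

Request:
play_rows(
  targets=[
    {"delta_pos": [0, 0.001, -0.03], "delta_rot": [0, 0.001, 0], "claw": 85},
    {"delta_pos": [0, 0.001, -0.06], "delta_rot": [0, 0.001, 0], "claw": 85},
    {"delta_pos": [0, 0.001, -0.09], "delta_rot": [0, 0.001, 0], "claw": 85},
    {"delta_pos": [0, 0.001, -0.115], "delta_rot": [0, 0.001, 0], "claw": 85},
    {"delta_pos": [0, 0.001, -0.13], "delta_rot": [0, 0.001, 0], "claw": 85},
    {"delta_pos": [0, 0.001, -0.13], "delta_rot": [0, 0.001, 0], "claw": 85},
    {"delta_pos": [0, 0.001, -0.13], "delta_rot": [0, 0.001, 0], "claw": 50},
    {"delta_pos": [0, 0.001, -0.13], "delta_rot": [0, 0.001, 0], "claw": 35},
    {"delta_pos": [0, 0.001, -0.13], "delta_rot": [0, 0.001, 0], "claw": 25},
    {"delta_pos": [0, 0.001, -0.13], "delta_rot": [0, 0.001, 0], "claw": 20},
    {"delta_pos": [0, 0.001, -0.13], "delta_rot": [0, 0.001, 0], "claw": 5},
    {"delta_pos": [0, 0.001, -0.13], "delta_rot": [0, 0.001, 0], "claw": 5},
    {"delta_pos": [0, 0.001, -0.13], "delta_rot": [0, 0.001, 0], "claw": 5},
    {"delta_pos": [0, 0.001, -0.13], "delta_rot": [0, 0.001, 0], "claw": 5},
    {"delta_pos": [0, 0.001, -0.13], "delta_rot": [0, 0.001, 0], "claw": 5},
  ],
)

```text
time: 40.38
eef_pos: [0.5366, 0.3518, 0.2478]
tcp_rot: [0.534, 0.464, -0.534, 0.463]
contact_force: [-0.4, 2.0, -0.0]
opening: 0.2
```

```bash
python3 - <<'E'
from h import *
s=ctrl.get_state();print(s["eef_pos"],s["opening"],s["contact_force"],s["wrist_torque"])
go((.5375,.350,.304),-8)
E
```

```text
[0.53656199 0.35176165 0.24784161] 0.19957355055529735 [-0.44055837  1.9994798  -0.01329161] [ 0.11156415 -0.00943199  0.18029344]
jaw now -8.0 q [0.42 0.22 1.67 0.   1.25 0.56] t 40.4
 dpos [ 0.0009 -0.0018  0.0562] drot A [-0.0004 -0.0001  0.0001] B [-2.000e-04  6.000e-04 -9.999e-01]
```

Request:
play_rows(
  targets=[
    {"delta_pos": [0, 0, 0.006], "delta_rot": [0, 0, 0], "claw": 5},
    {"delta_pos": [0, 0, 0.014], "delta_rot": [0, 0, 0], "claw": 5},
    {"delta_pos": [0, 0, 0.022], "delta_rot": [0, 0, 0], "claw": 5},
    {"delta_pos": [0, 0, 0.03], "delta_rot": [0, 0, 0], "claw": 5},
    {"delta_pos": [0, 0, 0.04], "delta_rot": [0, 0, 0], "claw": 5},
    {"delta_pos": [0, 0, 0.05], "delta_rot": [0, 0, 0], "claw": 5},
    {"delta_pos": [0, 0, 0.057], "delta_rot": [0, 0, 0], "claw": 5},
    {"delta_pos": [0, 0, 0.057], "delta_rot": [0, 0, 0], "claw": 5},
    {"delta_pos": [0, 0, 0.057], "delta_rot": [0, 0, 0], "claw": 5},
    {"delta_pos": [0, 0, 0.057], "delta_rot": [0, 0, 0], "claw": 5},
  ],
)

```text
time: 41.22
eef_pos: [0.5363, 0.3516, 0.3042]
tcp_rot: [-0.533, -0.464, 0.534, -0.463]
contact_force: [-0.6, 0.0, -5.2]
opening: 0.197
```

```bash
python3 - <<'E'
from h import *
s=ctrl.get_state();print(s["eef_pos"],s["opening"],s["contact_force"],s["wrist_torque"])
sd=ctrl.read_camera("side");t=ctrl.read_camera("top")
cv2.imwrite("pics/ts11.png",np.hstack([cv2.resize(t[120:300,40:220],(400,400)),cv2.resize(sd[200:400,150:350],(400,400))]))
E
```

```text
[0.53625206 0.35157786 0.30417282] 0.19655309748509917 [-0.59756643  0.01967759 -5.19177491] [-0.02964985  0.01402084  0.02723543]
```

View pics/ts11.png

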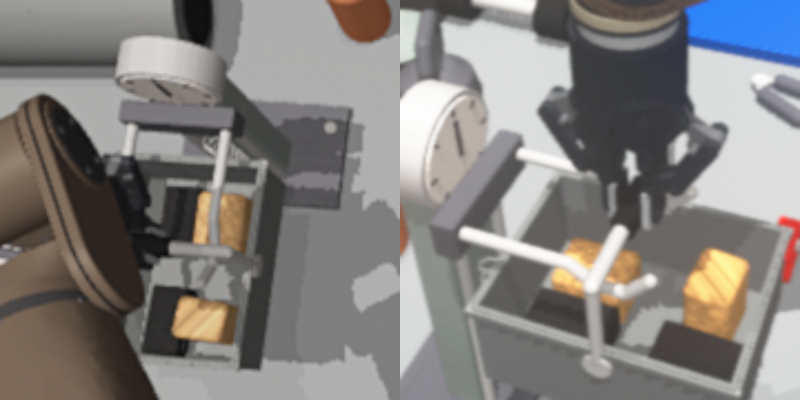

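The bin is lifted clear of the prongs, the hook is back up and all four scraps are still inside. Next I back out along -x.

Request:
play_rows(
  targets=[
    {"delta_pos": [-0.008, 0.001, 0], "delta_rot": [0, 0, 0], "claw": 5},
    {"delta_pos": [-0.02, 0.003, 0], "delta_rot": [0, 0, 0], "claw": 5},
    {"delta_pos": [-0.035, 0.005, 0], "delta_rot": [0, 0, 0], "claw": 5},
    {"delta_pos": [-0.05, 0.007, 0], "delta_rot": [0, 0, 0], "claw": 5},
    {"delta_pos": [-0.065, 0.009, 0], "delta_rot": [0, 0, 0], "claw": 5},
    {"delta_pos": [-0.08, 0.011, 0], "delta_rot": [0, 0, 0], "claw": 5},
    {"delta_pos": [-0.095, 0.013, 0], "delta_rot": [0, 0, 0], "claw": 5},
    {"delta_pos": [-0.107, 0.015, 0], "delta_rot": [0, 0, 0], "claw": 5},
    {"delta_pos": [-0.107, 0.015, 0], "delta_rot": [0, 0, 0], "claw": 5},
    {"delta_pos": [-0.107, 0.015, 0], "delta_rot": [0, 0, 0], "claw": 5},
  ],
)

```text
time: 42.15
eef_pos: [0.4286, 0.3668, 0.3039]
tcp_rot: [-0.533, -0.465, 0.534, -0.464]
contact_force: [0.1, -0.6, -4.8]
opening: 0.195
```

```bash
python3 - <<'E'
from h import *
s=ctrl.get_state();print(s["eef_pos"],s["opening"],s["contact_force"],s["wrist_torque"])
go((.519,-.343,.304),-8)
E
```

```text
[0.42856091 0.36680132 0.30394465] 0.1945964246355453 [ 0.10136334 -0.61734563 -4.77379092] [-0.01303561 -0.02870045  0.00484879]
jaw now -7.9 q [0.53 0.01 1.8  0.   1.33 0.67] t 42.1
 dpos [ 9.040e-02 -7.098e-01  1.000e-04] drot A [-0.0001 -0.0003 -0.0003] B [ 5.000e-04 -2.000e-04  9.997e-01]
```

Request:
play_rows(
  targets=[
    {"delta_pos": [0.002, -0.02, 0], "delta_rot": [0, 0, 0], "claw": 5},
    {"delta_pos": [0.006, -0.05, 0], "delta_rot": [0, 0, 0], "claw": 5},
    {"delta_pos": [0.011, -0.09, 0], "delta_rot": [0, 0, 0], "claw": 5},
    {"delta_pos": [0.016, -0.13, 0], "delta_rot": [0, 0, 0], "claw": 5},
    {"delta_pos": [0.021, -0.17, 0], "delta_rot": [0, 0, 0], "claw": 5},
    {"delta_pos": [0.027, -0.21, 0], "delta_rot": [0, 0, 0], "claw": 5},
    {"delta_pos": [0.032, -0.25, 0], "delta_rot": [0, 0, 0], "claw": 5},
    {"delta_pos": [0.037, -0.29, 0], "delta_rot": [0, 0, 0], "claw": 5},
    {"delta_pos": [0.042, -0.33, 0], "delta_rot": [0, 0, 0], "claw": 5},
    {"delta_pos": [0.047, -0.37, 0], "delta_rot": [0, 0, 0], "claw": 5},
    {"delta_pos": [0.052, -0.41, 0], "delta_rot": [0, 0, 0], "claw": 5},
    {"delta_pos": [0.057, -0.45, 0], "delta_rot": [0, 0, 0], "claw": 5},
    {"delta_pos": [0.062, -0.49, 0], "delta_rot": [0, 0, 0], "claw": 5},
    {"delta_pos": [0.067, -0.53, 0], "delta_rot": [0, 0, 0], "claw": 5},
    {"delta_pos": [0.072, -0.57, 0], "delta_rot": [0, 0, 0], "claw": 5},
    {"delta_pos": [0.078, -0.61, 0], "delta_rot": [0, 0, 0], "claw": 5},
    {"delta_pos": [0.083, -0.65, 0], "delta_rot": [0, 0, 0], "claw": 5},
    {"delta_pos": [0.087, -0.68, 0], "delta_rot": [0, 0, 0], "claw": 5},
    {"delta_pos": [0.089, -0.7, 0], "delta_rot": [0, 0, 0], "claw": 5},
    {"delta_pos": [0.0904, -0.71, 0], "delta_rot": [0, 0, 0], "claw": 5},
  ],
)

```text
time: 43.82
eef_pos: [0.5187, -0.3475, 0.3035]
tcp_rot: [-0.533, -0.463, 0.535, -0.464]
contact_force: [0.6, -0.7, -4.9]
opening: 0.2
```

```bash
python3 - <<'E'
from h import *
s=ctrl.get_state();print(s["eef_pos"],s["opening"],s["contact_force"],s["wrist_torque"])
go((.519,-.343,.166),-8)
E
```

```text
[ 0.51867093 -0.34751568  0.30346122] 0.1996114127315534 [ 0.60537018 -0.71091402 -4.92059819] [ 0.21877307 -0.02215133 -0.00391636]
jaw now -8.1 q [-0.75  0.14  1.66 -0.    1.34 -0.61] t 43.8
 dpos [ 0.0003  0.0045 -0.1375] drot A [ 0.0006 -0.0004  0.0008] B [-6.000e-04 -1.000e-03 -9.992e-01]
```

Request:
play_rows(
  targets=[
    {"delta_pos": [0, 0.004, -0.02], "delta_rot": [0, 0, 0.001], "claw": 5},
    {"delta_pos": [0, 0.004, -0.04], "delta_rot": [0, 0, 0.001], "claw": 5},
    {"delta_pos": [0, 0.004, -0.06], "delta_rot": [0, 0, 0.001], "claw": 5},
    {"delta_pos": [0, 0.004, -0.08], "delta_rot": [0, 0, 0.001], "claw": 5},
    {"delta_pos": [0, 0.004, -0.1], "delta_rot": [0, 0, 0.001], "claw": 5},
    {"delta_pos": [0, 0.004, -0.115], "delta_rot": [0, 0, 0.001], "claw": 5},
    {"delta_pos": [0, 0.004, -0.125], "delta_rot": [0, 0, 0.001], "claw": 5},
    {"delta_pos": [0, 0.004, -0.13], "delta_rot": [0, 0, 0.001], "claw": 5},
    {"delta_pos": [0, 0.004, -0.134], "delta_rot": [0, 0, 0.001], "claw": 5},
    {"delta_pos": [0, 0.004, -0.137], "delta_rot": [0, 0, 0.001], "claw": 5},
    {"delta_pos": [0, 0.004, -0.138], "delta_rot": [0, 0, 0.001], "claw": 5},
    {"delta_pos": [0, 0.004, -0.138], "delta_rot": [0, 0, 0.001], "claw": 5},
    {"delta_pos": [0, 0.004, -0.138], "delta_rot": [0, 0, 0.001], "claw": 5},
  ],
)

```text
time: 44.9
eef_pos: [0.519, -0.3444, 0.1675]
tcp_rot: [-0.533, -0.463, 0.534, -0.465]
contact_force: [-3.0, -1.1, 0.2]
opening: 0.193
```

```bash
python3 - <<'E'
from h import *
s=ctrl.get_state();print(s["eef_pos"],s["opening"],s["contact_force"],s["wrist_torque"])
E
```

```text
[ 0.51903105 -0.34437446  0.1674727 ] 0.19263177936630854 [-3.01170754 -1.12603159  0.21141913] [0.04075353 0.493957   0.1489076 ]
```

Request:
play_rows(
  targets=[
    {"delta_pos": [0, 0, 0], "delta_rot": [0, 0, 0], "claw": 20},
    {"delta_pos": [0, 0, 0], "delta_rot": [0, 0, 0], "claw": 30},
    {"delta_pos": [0, 0, 0], "delta_rot": [0, 0, 0], "claw": 50},
    {"delta_pos": [0, 0, 0], "delta_rot": [0, 0, 0], "claw": 85},
    {"delta_pos": [0, 0, 0], "delta_rot": [0, 0, 0], "claw": 85},
    {"delta_pos": [0, 0, 0], "delta_rot": [0, 0, 0], "claw": 85},
    {"delta_pos": [0, 0, 0.02], "delta_rot": [0, 0, 0], "claw": 85},
    {"delta_pos": [0, 0, 0.05], "delta_rot": [0, 0, 0], "claw": 85},
    {"delta_pos": [0, 0, 0.09], "delta_rot": [0, 0, 0], "claw": 85},
    {"delta_pos": [0, 0, 0.13], "delta_rot": [0, 0, 0], "claw": 85},
    {"delta_pos": [0, 0, 0.15], "delta_rot": [0, 0, 0], "claw": 85},
    {"delta_pos": [0, 0.2, 0.15], "delta_rot": [0, 0, 0], "claw": 85},
    {"delta_pos": [0, 0.2, 0.15], "delta_rot": [0, 0, 0], "claw": 85},
    {"delta_pos": [0, 0.2, 0.15], "delta_rot": [0, 0, 0], "claw": 85},
    {"delta_pos": [0, 0.2, 0.15], "delta_rot": [0, 0, 0], "claw": 85},
    {"delta_pos": [0, 0.2, 0.15], "delta_rot": [0, 0, 0], "claw": 85},
    {"delta_pos": [0, 0.2, 0.15], "delta_rot": [0, 0, 0], "claw": 85},
    {"delta_pos": [0, 0.2, 0.15], "delta_rot": [0, 0, 0], "claw": 85},
  ],
)

```text
time: 46.4
eef_pos: [0.5191, -0.1428, 0.3178]
tcp_rot: [-0.532, -0.464, 0.534, -0.467]
contact_force: [0.6, -1.3, 0.4]
opening: 1.0
```

```bash
python3 - <<'E'
from h import *
s=ctrl.get_state();print(s["eef_pos"],s["opening"],s["contact_force"])
sd=ctrl.read_camera("side");t=ctrl.read_camera("top"); blobs("top",t)
m=masks(t)["blue"].astype(np.uint8); c=np.vstack([x for x in cv2.findContours(m,0,1)[0] if cv2.contourArea(x)>20])
w=np.array([onz("top",q[0],.02)[:2]*1e3 for q in cv2.convexHull(c)],np.float32); print("tray",cv2.minAreaRect(w))
cv2.imwrite("pics/fin.png",np.hstack([cv2.resize(t[120:320,280:480],(400,400)),cv2.resize(sd[130:330,230:430],(400,400))]))
E
```

```text
[ 0.519118   -0.14283513  0.3178226 ] 1.00038143321941 [ 0.60169089 -1.29928813  0.42369647]
top cork uv [424. 257.] xy [ 0.462 -0.371] rect [ 462. -371.   66.   45.] longaxis deg 81.6
top cork uv [428. 212.] xy [ 0.58  -0.399] rect [ 583. -396.   66.   56.] longaxis deg -8.4
top rubber uv [407. 260.] xy [ 0.456 -0.328] rect [ 460. -332.   63.   19.] longaxis deg -27.0
top rubber uv [438. 234.] xy [ 0.521 -0.421] rect [ 525. -403.  199.   77.] longaxis deg -7.0
top rubber uv [373. 218.] xy [ 0.575 -0.251] rect [ 631. -272.  194.  166.] longaxis deg -24.0
top rubber uv [122. 178.] xy [0.735 0.425] rect [735. 431. 101.   9.] longaxis deg 81.8
top red uv [237. 282.] xy [0.43  0.123] rect [429. 123.  68.  27.] longaxis deg 82.7
top white uv [323. 177.] xy [ 0.699 -0.126] rect [ 698. -126.   66.   63.] longaxis deg 86.1
tray ((520.8241577148438, -341.4990539550781), (215.06808471679688, 267.58770751953125), 83.4598388671875)
```

View pics/fin.png

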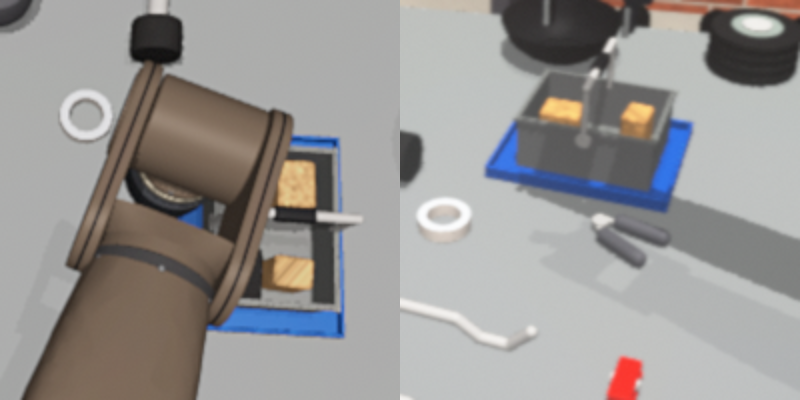

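```bash
python3 -c "
from plant import ctrl
print(ctrl.sign_off())"
```

```text
the job is handed in; nothing more can be done
None
```

The job is done and handed in. The bin is back in the blue tray with all the scrap in it, at about 46 s of the 210 s allowed.

- **Scrap:** I found four pieces on the board, two rubber and two cork, and no chalk. All four went into the bin, one rubber and one cork on each side of the handle.
- **Weighing:** I hung the bin on both prongs, let go and left it untouched for about 9 s. Side-camera pictures taken 3.3 s apart, after the bobbing had stopped, differed only by camera noise.
- **Return:** I lifted the bin off and set it down in the tray. The gripper felt almost no weight before I let go, so the bin was standing on its own.

**Last checks:**
- The final pictures show the bin inside the tray with both corks and at least one rubber piece in it.
- The arm hid the other rubber piece in the final top view. I last saw it in the bin just after lifting it off the scale.
- The ring and clip measured within 2 mm of where they started. The trainer I checked only by eye, and it looked unmoved.
- Nothing failed. The one disagreement was a sideways force of 3 to 4 N while seating the handle on the prongs, which changed direction when I moved back 3 mm. I put that down to friction and released between the two positions.

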